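Put the gauge set away after inspection

ROBOT

A 7-joint arm with a two-finger parallel gripper is mounted at the origin on the work surface. World frame = base frame: x ahead of the robot, y to its left, z up, the work surface at z = 0. Lengths are in mm, angles in rad, forces in N, time in s.
With the tool pointing down it reaches from about 425 to 1025 mm from the base axis. Payload 3.6 kg.
Tool frame: the origin (TCP) lies at the very end of the fingers, on their centre line; the grasp point (between the pads) lies 19 mm behind it; z points along the fingers, x is the direction in which the jaws open and shut, and the axes are right-handed (so a half turn about z gives the same grasp; the last joint's range is limited). The gripper opens to 85 mm and grips with 20 to 120 N. Pads are 22 mm wide; open, the fingers measure 114 mm over their backs; the gripper's body (76 mm by 85 mm) begins 54 mm behind the grasp point. The pads swing forward as they close: fully open they stand 13 mm farther back than shut.
Start: joints at [1.079, 0.591, 0.048, 1.609, -0.033, 0.943, -0.034], TCP at [280.86, -668.391, 231.302] pointing down, gripper open.
Joint ranges: [-2.69, 2.69], [-0.47, 2.24], [-1.27, 1.36], [0.19, 2.51], [-1.53, 4.68], [0.08, 2.07], [-3.09, 3.09]. Speed limits (rad/s): [2.57, 2.57, 3.14, 3.14, 3.14, 3.14, 3.14].

INTERFACE

Orientations are given as a 3x3 rotation matrix whose columns are the frame's x, y, z axes.
In Python, from station import robot, imaging, workorder gives the robot as it stands. The module is installed in compiled form; this text tells all that it offers.
- The arm moves only by the tool servo_tool, never from a script. Its argument "deltas" is a list of rows, each an object of numbers: "tx", "ty", "tz": the shift along the tool's x, y, z in cm; "wx", "wy", "wz": the turn, a rotation vector about the tool's x, y, z in degrees. A call has exactly 8 rows; each row is the pose to reach, as a shift and turn from the pose commanded when the call began, along the tool's axes at that moment; what a row does not reach only later rows make up. A row lasts 1/10 s, in which the tool goes at most 50 mm and 8.59 degrees, less where a joint would pass 70% of its speed; a pose out of reach is approached as far as the arm can. A call with a gripper value outside its range is refused whole. "fingers" is the closure in counts, from 0 (fully open) to 255 (shut), set as the call begins (left out, the last holds). The fingers move at their own pace and stop on an object; "squeeze" is the grip in N (left out, the last holds). Time passes only in rows, so rows that repeat a pose let the fingers close, or fill a call up. It gives the time, the measured TCP pose, the force and the opening at its end, in the units of the state.
- robot.sense(): the state, without advancing time (a new reading comes with each control period).
- imaging.read_camera(name): name is "side" or "top"; returns the picture (400x640x3 uint8, red, green, blue); there is no depth.
- imaging.camera_model(name): a dict with "K" (3x3 intrinsics, pixels), "dist_coeffs" ([k1, k2, p1, p2, k3] as OpenCV has them; the pictures are not rectified), "rvec" (rotation vector, rad) and "tvec" (3), from world to camera coordinates, as OpenCV has them. Camera axes: x right, y down, z forward; pixel columns grow to the right and rows downward; lengths in mm; the calibration is good to about 2 mm. A picture is of the moment at which its call begins. camera_model takes no time and is no camera call.
- workorder.finish_job(): hands the job in, once; it reports no verdict.
The state is a dict: "time_s": time; "joint_pos": joint angles; "dq": joint speeds; "tau": joint torques, N m; "ee_pos": TCP position; "tool_rot": TCP orientation; "ft_force": force on the tool from outside, world axes, zero at the start; "wrist_torque": the same for the moment, N m; "opening": opening from 0.0 (shut) to 1.0 (fully open).
Only numpy, scipy, OpenCV 4.12 (cv2) and the standard library are available. Lean on these libraries where they do the work, as an engineer would, in place of code of your own. Each camera call takes 0.05 s, during which the arm holds its last target.

TASK

The inspection is finished: put the gauge set away. Push the rod of every plug gauge on the stand down into a vial of its own in the rack until the handle rests on the rim, and lay every steel setting ring flat on the ring board around a stud of its own, large rings in the row of thick studs and small rings in the row of thin ones. Do not shove the bottle, the black case or the loupe about.

Things in the scene. Friction and masses are not known exactly. Their poses are not given: they have to be found in the camera images.
- vial0 (a point): centre of the mouth of vial 0 in the fixed vial rack: upright white tube 18 mm outside, 10 mm bore, open 56 mm deep, rim 70 mm above the table, z up; five vials stand 42 mm apart in a row along this frame's y, on a black base 56 x 220 x 10 mm
- vial1 (a point): centre of the mouth of vial 1 in the fixed vial rack: upright white tube 18 mm outside, 10 mm bore, open 56 mm deep, rim 70 mm above the table, z up; five vials stand 42 mm apart in a row along this frame's y, on a black base 56 x 220 x 10 mm
- vial2 (a point): centre of the mouth of vial 2 in the fixed vial rack: upright white tube 18 mm outside, 10 mm bore, open 56 mm deep, rim 70 mm above the table, z up; five vials stand 42 mm apart in a row along this frame's y, on a black base 56 x 220 x 10 mm
- vial3 (a point): centre of the mouth of vial 3 in the fixed vial rack: upright white tube 18 mm outside, 10 mm bore, open 56 mm deep, rim 70 mm above the table, z up; five vials stand 42 mm apart in a row along this frame's y, on a black base 56 x 220 x 10 mm
- vial4 (a point): centre of the mouth of vial 4 in the fixed vial rack: upright white tube 18 mm outside, 10 mm bore, open 56 mm deep, rim 70 mm above the table, z up; five vials stand 42 mm apart in a row along this frame's y, on a black base 56 x 220 x 10 mm
- thick0 (a point): centre of the foot of a thick stud, on the board's top face (12 mm above the table); stud 18 mm diameter, standing 12 mm above the board; for large rings. The fixed wooden ring board is 150 x 190 x 12 mm; its three thick studs form one row along this frame's y, 58 mm apart, and the row of thin studs lies 72 mm from it towards -x
- thin0 (a point): centre of the foot of a thin stud, on the board's top face (12 mm above the table); stud 9 mm diameter, standing 12 mm above the board; for small rings. Three in a row along this frame's y, 58 mm apart, 72 mm from the row of thick studs
- thick1 (a point): centre of the foot of a thick stud, on the board's top face (12 mm above the table); stud 18 mm diameter, standing 12 mm above the board; for large rings. The fixed wooden ring board is 150 x 190 x 12 mm; its three thick studs form one row along this frame's y, 58 mm apart, and the row of thin studs lies 72 mm from it towards -x
- thin1 (a point): centre of the foot of a thin stud, on the board's top face (12 mm above the table); stud 9 mm diameter, standing 12 mm above the board; for small rings. Three in a row along this frame's y, 58 mm apart, 72 mm from the row of thick studs
- thick2 (a point): centre of the foot of a thick stud, on the board's top face (12 mm above the table); stud 18 mm diameter, standing 12 mm above the board; for large rings. The fixed wooden ring board is 150 x 190 x 12 mm; its three thick studs form one row along this frame's y, 58 mm apart, and the row of thin studs lies 72 mm from it towards -x
- thin2 (a point): centre of the foot of a thin stud, on the board's top face (12 mm above the table); stud 9 mm diameter, standing 12 mm above the board; for small rings. Three in a row along this frame's y, 58 mm apart, 72 mm from the row of thick studs
- plug0: upright plug gauge, 50 g: steel rod 8 mm thick, round tip, 50 mm long under a dark ribbed handle 16 mm thick, 40 mm tall; origin: centre of the handle's underside (shoulder), z up. Starts hanging by its shoulder in a fixed aluminium stand: plate 50 x 180 mm on end legs, top 62 mm over the table, four 11 mm holes 42 mm apart along the plug's own y. Not always present
- plug1: upright plug gauge, 50 g: steel rod 8 mm thick, round tip, 50 mm long under a dark ribbed handle 16 mm thick, 40 mm tall; origin: centre of the handle's underside (shoulder), z up. Starts hanging by its shoulder in a fixed aluminium stand: plate 50 x 180 mm on end legs, top 62 mm over the table, four 11 mm holes 42 mm apart along the plug's own y. Not always present
- plug2: upright plug gauge, 50 g: steel rod 8 mm thick, round tip, 50 mm long under a dark ribbed handle 16 mm thick, 40 mm tall; origin: centre of the handle's underside (shoulder), z up. Starts hanging by its shoulder in a fixed aluminium stand: plate 50 x 180 mm on end legs, top 62 mm over the table, four 11 mm holes 42 mm apart along the plug's own y. Not always present
- plug3: upright plug gauge, 50 g: steel rod 8 mm thick, round tip, 50 mm long under a dark ribbed handle 16 mm thick, 40 mm tall; origin: centre of the handle's underside (shoulder), z up. Starts hanging by its shoulder in a fixed aluminium stand: plate 50 x 180 mm on end legs, top 62 mm over the table, four 11 mm holes 42 mm apart along the plug's own y. Not always present
- bigring0: large plain steel setting ring, 40 mm outside, 24 mm bore, 18 mm high, lying flat on the table (a dark mat marks the place); origin at the centre of its underside, z up; about 110 g. Not always present
- bigring1: large plain steel setting ring, 40 mm outside, 24 mm bore, 18 mm high, lying flat on the table (a dark mat marks the place); origin at the centre of its underside, z up; about 110 g. Not always present
- bigring2: large plain steel setting ring, 40 mm outside, 24 mm bore, 18 mm high, lying flat on the table (a dark mat marks the place); origin at the centre of its underside, z up; about 110 g. Not always present
- smallring0: small plain steel setting ring, 28 mm outside, 15 mm bore, 14 mm high, lying flat on the table (a dark mat marks the place); origin at the centre of its underside, z up; about 50 g. Not always present
- smallring1: small plain steel setting ring, 28 mm outside, 15 mm bore, 14 mm high, lying flat on the table (a dark mat marks the place); origin at the centre of its underside, z up; about 50 g. Not always present
- smallring2: small plain steel setting ring, 28 mm outside, 15 mm bore, 14 mm high, lying flat on the table (a dark mat marks the place); origin at the centre of its underside, z up; about 50 g. Not always present
- flask: bystander: amber bottle, 48 mm diameter, 120 mm tall, origin under its centre
- lens_case: bystander: black case, 70 x 110 x 30 mm, origin under its centre
- loupe: bystander: black eye loupe, 42 mm diameter, 36 mm tall, origin under its centre
Things that resemble listed ones, but are neither listed nor needed, are in the scene too. What is shaped like the smallring1 but purple is not meant. What is shaped like the bigring2 but yellow is not meant.

How it is judged (in metres and radians):
At the end, for the whole second after the job is handed in: Every plug gauge present stands in a vial, shoulder within 6 mm of the mouth's centre, and every ring present lies with the centre of its underside within 6 mm of a stud's foot (large rings thick studs, small rings thin studs); all within 0.12 rad of upright, at rest and released ((distance between plug0 and vial0 below 0.006 m or distance between plug0 and vial1 below 0.006 m or distance between plug0 and vial2 below 0.006 m or distance between plug0 and vial3 below 0.006 m or distance between plug0 and vial4 below 0.006 m) and angle between each of plug0, plug1, plug2, plug3, bigring0, bigring1, bigring2, smallring0, smallring1, smallring2's own z axis and vertical below 0.12 rad and linear speed of each of plug0, plug1, plug2, plug3, bigring0, bigring1, bigring2, smallring0, smallring1, smallring2 below 0.02 m/s and (distance between plug1 and vial0 below 0.006 m or distance between plug1 and vial1 below 0.006 m or distance between plug1 and vial2 below 0.006 m or distance between plug1 and vial3 below 0.006 m or distance between plug1 and vial4 below 0.006 m) and (distance between plug2 and vial0 below 0.006 m or distance between plug2 and vial1 below 0.006 m or distance between plug2 and vial2 below 0.006 m or distance between plug2 and vial3 below 0.006 m or distance between plug2 and vial4 below 0.006 m) and (distance between plug3 and vial0 below 0.006 m or distance between plug3 and vial1 below 0.006 m or distance between plug3 and vial2 below 0.006 m or distance between plug3 and vial3 below 0.006 m or distance between plug3 and vial4 below 0.006 m) and (distance between bigring0 and thick0 below 0.006 m or distance between bigring0 and thick1 below 0.006 m or distance between bigring0 and thick2 below 0.006 m) and (distance between bigring1 and thick0 below 0.006 m or distance between bigring1 and thick1 below 0.006 m or distance between bigring1 and thick2 below 0.006 m) and (distance between bigring2 and thick0 below 0.006 m or distance between bigring2 and thick1 below 0.006 m or distance between bigring2 and thick2 below 0.006 m) and (distance between smallring0 and thin0 below 0.006 m or distance between smallring0 and thin1 below 0.006 m or distance between smallring0 and thin2 below 0.006 m) and (distance between smallring1 and thin0 below 0.006 m or distance between smallring1 and thin1 below 0.006 m or distance between smallring1 and thin2 below 0.006 m) and (distance between smallring2 and thin0 below 0.006 m or distance between smallring2 and thin1 below 0.006 m or distance between smallring2 and thin2 below 0.006 m)); the robot touches nothing.
It fails at once if the flask is shoved more than 30 mm (distance of flask from where it was at the start of the episode above 0.03 m).
It fails at once if the lens case is shoved more than 30 mm (distance of lens_case from where it was at the start of the episode above 0.03 m).
It fails at once if the loupe is shoved more than 30 mm (distance of loupe from where it was at the start of the episode above 0.03 m).
Of plug0, plug1, plug2, plug3 only 3 to 4 are there at a start; the rules pass over those that are not, and their reading is None.
Of bigring0, smallring0, bigring1, smallring1, bigring2, smallring2 only 4 to 6 are there at a start; the rules pass over those that are not, and their reading is None.
At some moment in a run one of bigring0, smallring0, bigring1, smallring1, bigring2, smallring2 may be knocked a few centimetres aside while the robot is not near it.
It also fails if it takes over 210 s, if anything falls off the work surface, if the arm or the gripper's body presses on something with over 40 N, if the wrist force passes 120 N, or if a joint passes its speed limit or range.

## Working session

There is one attempt and no reset: what is moved stays moved. The work goes in short steps, Python scripts to look and compute and a tool call to move; the robot and the scene stay as the last step left them, time stands still between calls to the robot, and variables do not carry over. Pictures are saved under pics/ and viewed, and the job is handed in when it is done.

Besides the shell and the picture viewer there is one more tool, called as name([rows], argument=value, ...), one row to a line, values as JSON. servo_tool: Moves the arm, as the interface text tells. Its arguments: {"type":"object","properties":{"deltas":{"type":"array"},"fingers":{"type":"number"},"squeeze":{"type":"number"}},"required":["deltas"]}

```bash
mkdir -p pics
cat > h.py <<'E'
import numpy as np, cv2
from station import robot, imaging, workorder
def snap(n,f):
    im=imaging.read_camera(n); cv2.imwrite('pics/'+f,im[:,:,::-1]); return im
E
python3 - <<'E'
from h import *
snap('top','t0.png'); snap('side','s0.png')
for n in ('top','side'): print(imaging.camera_model(n))
print(robot.sense())
E
```

```text
{'K': array([[400.05615064,   0.        , 316.93314889],
       [  0.        , 400.05615064, 193.80567422],
       [  0.        ,   0.        ,   1.        ]]), 'dist_coeffs': array([-0.04359814,  0.        ,  0.        ,  0.        ,  0.        ]), 'rvec': array([ 2.21404607, -2.15811705,  0.11634399]), 'tvec': array([2.77104620e-01, 5.58176479e+02, 9.33944717e+02])}
{'K': array([[388.01079171,   0.        , 326.32658831],
       [  0.        , 388.01079171, 199.48943283],
       [  0.        ,   0.        ,   1.        ]]), 'dist_coeffs': array([-0.02660738,  0.        ,  0.        ,  0.        ,  0.        ]), 'rvec': array([ 0.87954466, -2.39904767,  1.22275099]), 'tvec': array([437.29677363, 275.98108503, 678.00694401])}
{'time_s': 0.1, 'joint_pos': array([ 1.079492  ,  0.59199269,  0.04829805,  1.60969902, -0.03330693,
        0.94271541, -0.03370501]), 'dq': array([-0.00193545, -0.0011493 ,  0.00097069, -0.00367158,  0.00127408,
        0.0004625 ,  0.00052947]), 'tau': array([ 4.02750797e-03, -5.50002658e+01,  1.55354977e+00, -1.98825842e+01,
        9.80529876e-03,  3.79813850e-03, -1.04509400e-05]), 'ee_pos': array([ 280.58496634, -667.68959473,  230.27823297]), 'tool_rot': array([[ 3.87464496e-01, -9.21884214e-01, -8.71878091e-04],
       [-9.21882441e-01, -3.87465464e-01,  1.81079886e-03],
       [-2.00716953e-03,  1.02148836e-04, -9.99997980e-01]]), 'ft_force': array([-0.16936188, -0.39414037, -0.03914133]), 'wrist_torque': array([-0.05369079,  0.00484096, -0.02098448]), 'opening': 1.0023533663983908}
```

View pics/t0.png

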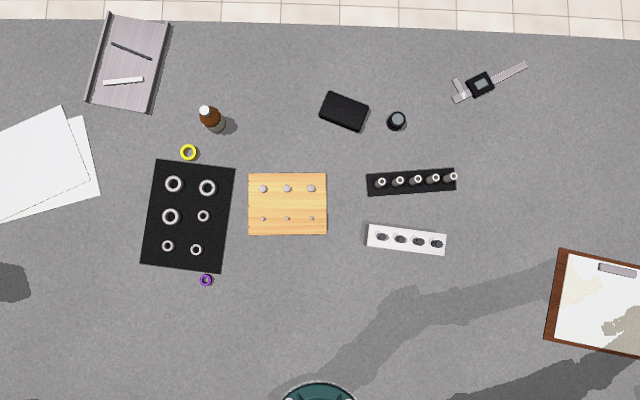

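View pics/s0.png

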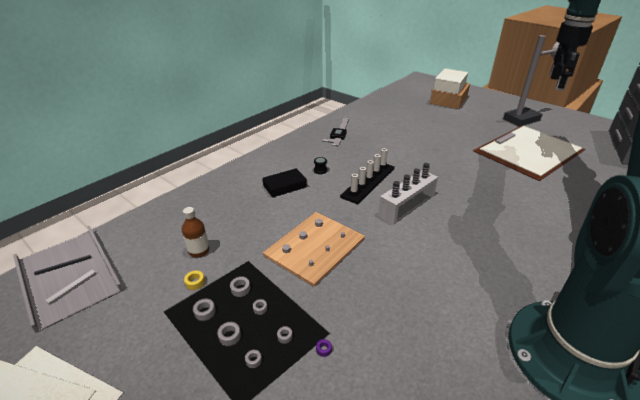

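Run:
```python
import cv2
a=cv2.imread('pics/t0.png'); b=cv2.imread('pics/s0.png')
cv2.imwrite('pics/c1.png',cv2.resize(a[160:260,355:465],None,fx=7,fy=6,interpolation=cv2.INTER_CUBIC)[:, :])
cv2.imwrite('pics/c2.png',cv2.resize(a[140:290,135:335],None,fx=4,fy=4,interpolation=cv2.INTER_CUBIC))
```

```text
(no output)
```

View pics/c1.png

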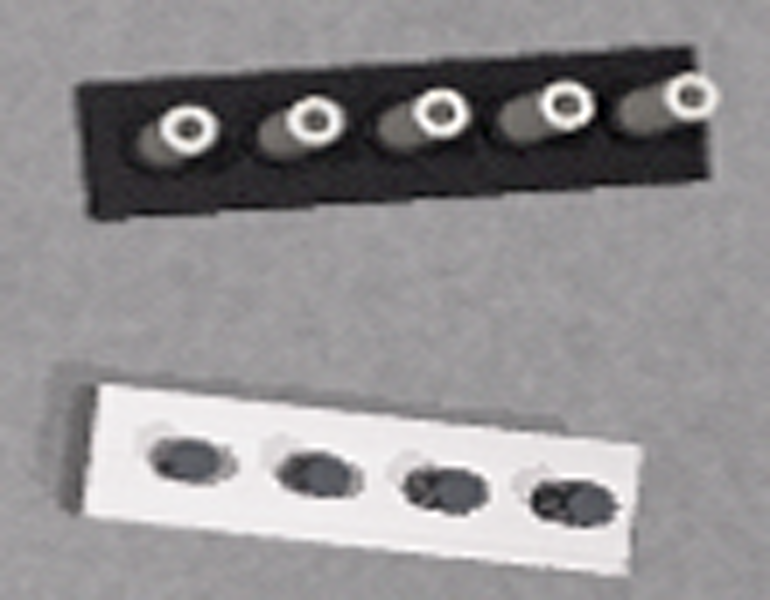

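View pics/c2.png

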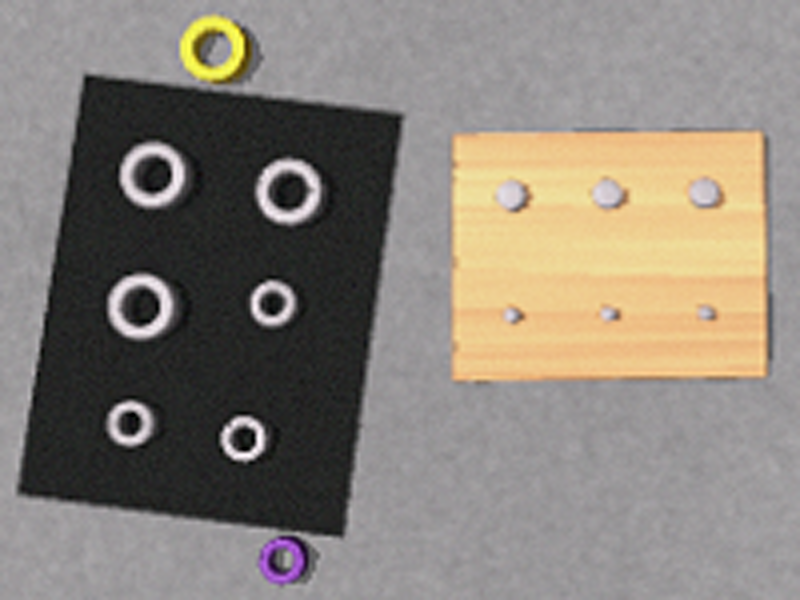

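```bash
cat >> h.py <<'E'
CM={n:imaging.camera_model(n) for n in('top','side')}
def ray(n,uv,z):
    m=CM[n];R=cv2.Rodrigues(m['rvec'])[0]
    p=cv2.undistortPoints(np.array(uv,float).reshape(-1,1,2),m['K'],m['dist_coeffs'])[:,0]
    d=np.c_[p,np.ones(len(p))]@R; c=-R.T@m['tvec']
    return c[:2]+d[:,:2]*((z-c[2])/d[:,2])[:,None]
def proj(n,P):
    m=CM[n]; return cv2.projectPoints(np.array(P,float).reshape(-1,1,3),m['rvec'],m['tvec'],m['K'],m['dist_coeffs'])[0][:,0]
def blobs(mask,amin,amax,off=(0,0),sc=1):
    k,l,s,c=cv2.connectedComponentsWithStats(mask.astype(np.uint8))
    return [((c[i]+.5)/sc-.5+off, s[i,4]/sc**2) for i in range(1,k) if amin<=s[i,4]/sc**2<=amax]
def up(im,x0,x1,y0,y1,f=6): return cv2.resize(im[y0:y1,x0:x1],None,fx=f,fy=f,interpolation=cv2.INTER_CUBIC)
def fill(mask):
    cs,_=cv2.findContours(mask.astype(np.uint8),cv2.RETR_EXTERNAL,cv2.CHAIN_APPROX_NONE); o=np.zeros(mask.shape,np.uint8); cv2.drawContours(o,cs,-1,1,-1); return o
def rings(im):
    x0,x1,y0,y1=140,235,160,275
    g=up(im,x0,x1,y0,y1).min(2); out=[]
    for c,a in blobs(fill(g>125),25,350,(x0,y0),6):
        b=a>170; out.append(('B' if b else 'S',c.round(1),round(a),ray('top',[c],18 if b else 14)[0].round(1)))
    return out
E
python3 - <<'E'
from h import *
im=cv2.imread('pics/t0.png')[:,:,::-1].copy()
for r in rings(im): print(*r)
print('cam',[(-cv2.Rodrigues(CM[n]['rvec'])[0].T@CM[n]['tvec']).round() for n in CM])
g=up(im,362,465,162,202)
print('vials')
for c,a in blobs(fill(g.min(2)>150),20,90,(362,162),6): print(c.round(1),round(a),ray('top',[c],70)[0].round(1))
g=up(im,250,325,176,232)
hsv=cv2.cvtColor(g,cv2.COLOR_RGB2HSV)
print('studs')
for c,a in blobs(hsv[:,:,1]<75,3,90,(250,176),6): print(c.round(1),round(a),ray('top',[c],24)[0].round(1))
g=up(im,362,452,215,260)
print('stand')
m=fill(g.min(2)>205)
for c,a in blobs(m,500,3000,(362,215),6):print(c,a,ray('top',[c],62)[0])
cs,_=cv2.findContours(m,0,1);c=max(cs,key=cv2.contourArea);b=cv2.boxPoints(cv2.minAreaRect(c))/6+[362,215];print(b,ray('top',b,62))
E
```

```text
B [214.3 162.3] 242 [628.6 265. ]
B [172.7 183.2] 203 [574.9 363. ]
B [206.7 187.4] 203 [567.1 280.3]
B [169.7 216.1] 205 [495.5 365.8]
S [202.7 215.4] 96 [499.5 287.7]
S [167.1 245.4] 97 [425.6 369.7]
S [195.4 249.2] 96 [418.4 301.3]
cam [array([475.,  32., 978.]), array([ 88., 578., 620.])]
vials
studs
[310.6 187.8] 47 [572.1  30.1]
[286.3 188.1] 46 [569.8  88.1]
[262.2 188.4] 48 [567.6 145.8]
[311.  217.8] 12 [500.2  27.4]
[286.6 218.1] 12 [498.1  85.3]
[262.4 218.4] 13 [495.9 142.9]
stand
[406.17340215 239.59612772] 1676.4444444444443 [ 454.69315173 -192.05181455]
[[366.63109827 245.91686249]
 [369.52971888 224.01618958]
 [446.93361664 234.26082039]
 [444.03499603 256.16149521]] [[ 438.29226828 -101.15515262]
 [ 488.35082024 -107.07876141]
 [ 468.97190017 -286.93761617]
 [ 418.70534328 -280.17499983]]
```

Run:
```python
from h import *
im=cv2.imread('pics/t0.png')[:,:,::-1].copy()
g=up(im,362,465,162,202).min(2)
for t in (150,190):
  for c,a in blobs(fill((g>t))[:, :],15,90,(362,162),6): print(t,c.round(1),round(a),ray('top',[c],70)[0].round(1))
print(g[60:100:6,60:200:8])
# predicted
c=np.array([454.0,-192.9]); d=np.array([-19.5,-179.9]);d/=np.linalg.norm(d)
P=[np.r_[c+d*k,102] for k in(-63,-21,21,63)]
print(np.array(P)[:,:2],proj('top',P),proj('side',P))
o=up(im,355,465,160,260,7)
for p in proj('top',P): cv2.circle(o,tuple(((p-[355,160]+.5)*7).astype(int)),22,(255,0,0),1)
cv2.imwrite('pics/o1.png',o[:,:,::-1])
s=cv2.imread('pics/s0.png'); o=up(s,335,445,145,225,7)
for p in proj('side',P): cv2.circle(o,tuple(((p-[335,145]+.5)*7).astype(int)),22,(0,0,255),1)
cv2.imwrite('pics/o2.png',o)
```

```text
190 [453.4 175.6] 41 [ 604.7 -299.9]
190 [435.5 177.1] 39 [ 600.1 -257.6]
190 [417.5 178.3] 41 [ 595.9 -215.6]
190 [399.5 179.6] 40 [ 591.7 -173.7]
190 [381.4 181. ] 41 [ 587.3 -132. ]
[[166 166 160 153 151 144 140 145 134 132 136 129 132 116 104  96  74  74]
 [137 133 127 103 103  83  77  80  66  68  64  56  57  53  49  46  37  37]
 [ 66  55  59  51  52  42  41  39  37  41  34  37  33  37  36  37  40  40]
 [ 40  30  38  40  37  35  44  34  38  38  39  39  39  45  38  42  36  41]
 [ 40  43  41  44  41  44  39  29  34  31  40  38  40  42  31  37  34  40]
 [ 40  46  35  43  41  39  26  63  51  33  34  42  39  36  36  30  32  30]
 [ 38  41  34  35  35  42 132 189 184 128  32  42  43  32  32  26  22  37]]
[[ 460.78902755 -130.26686895]
 [ 456.26300918 -172.02228965]
 [ 451.73699082 -213.77771035]
 [ 447.21097245 -255.53313105]] [[382.65286208 236.67055199]
 [401.5472251  239.17349761]
 [420.3727436  241.66042327]
 [439.11820954 244.12984469]] [[396.37832329 182.56492267]
 [406.88835384 176.14282805]
 [416.88554933 170.03279335]
 [426.40516137 164.21345762]]
```

View pics/o1.png

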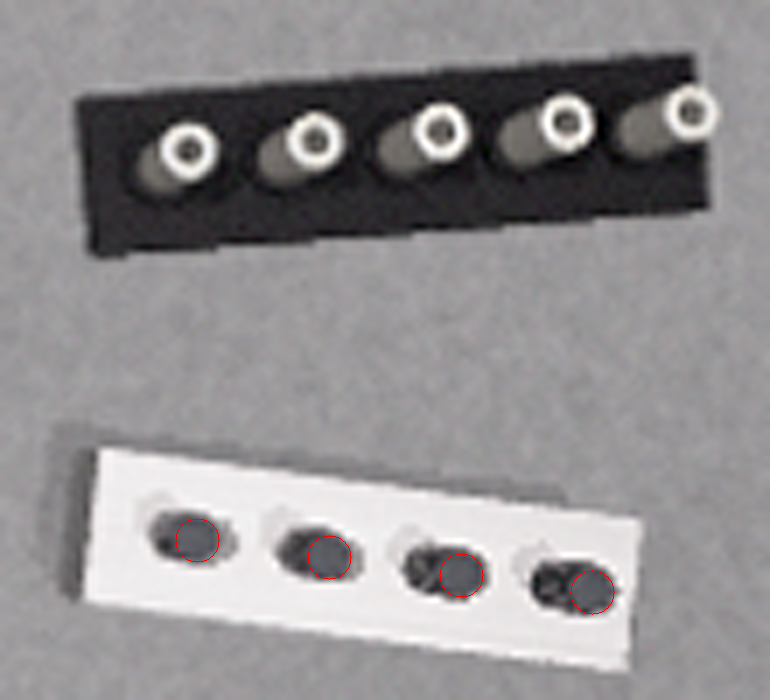

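View pics/o2.png

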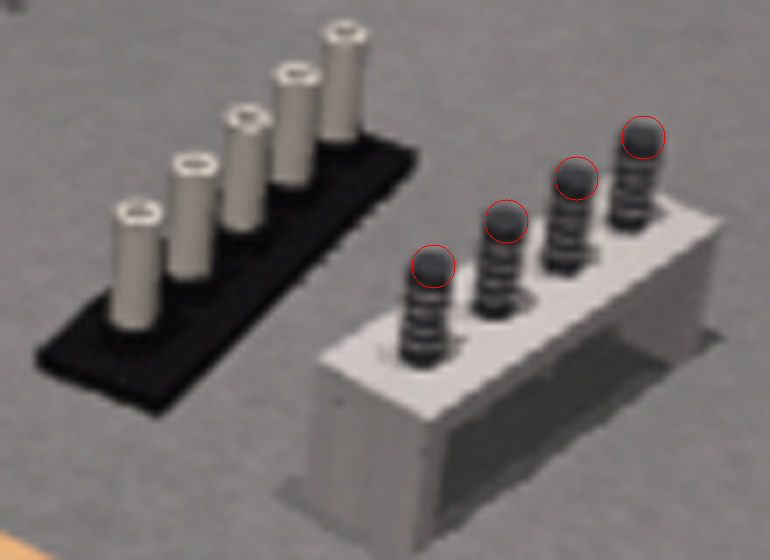

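```bash
cat >> h.py <<'E'
from scipy.spatial.transform import Rotation as Ro
def D(*tg):
    s=robot.sense();R=s['tool_rot'];p=s['ee_pos']
    cy=np.degrees(np.arctan2(R[1,0],R[0,0]))
    print('t %.1f'%s['time_s'],p.round(1),'yaw %.1f'%cy,'open %.3f'%s['opening'],'F',s['ft_force'].round(1))
    for x,y,z,a in tg:
        c,n=np.cos(np.radians(a)),np.sin(np.radians(a))
        T=np.array([[c,n,0],[n,-c,0],[0,0,-1.]])
        print((x,y,z,a),'-> t',(R.T@(np.array([x,y,z])-p)/10).round(2),'w',np.degrees(Ro.from_matrix(R.T@T).as_rotvec()).round(1))
E
python3 - <<'E'
from h import *
D((460.8,-130.3,150,-6.2))
E
```

```text
t 0.1 [ 280.6 -667.7  230.3] yaw -67.2 open 1.002 F [-0.2 -0.4 -0. ]
(460.8, -130.3, 150, -6.2) -> t [-42.54 -37.44   8.11] w [ -0.1   0.1 -61. ]
```

servo_tool([
  {"tx": -42.54, "ty": -37.44, "tz": 6, "wz": -61},
  {"tx": -42.54, "ty": -37.44, "tz": 6, "wz": -61},
  {"tx": -42.54, "ty": -37.44, "tz": 6, "wz": -61},
  {"tx": -42.54, "ty": -37.44, "tz": 6, "wz": -61},
  {"tx": -42.54, "ty": -37.44, "tz": 6, "wz": -61},
  {"tx": -42.54, "ty": -37.44, "tz": 6, "wz": -61},
  {"tx": -42.54, "ty": -37.44, "tz": 6, "wz": -61},
  {"tx": -42.54, "ty": -37.44, "tz": 6, "wz": -61},
], fingers=120, squeeze=40)

```text
invalid input at $.deltas[0]: expected keys tx, ty, tz, wx, wy, wz
```

Run:
```python
from h import *
D((460.8,-130.3,150,-6.2))
```

```text
t 0.1 [ 280.6 -667.7  230.3] yaw -67.2 open 1.002 F [-0.2 -0.4 -0. ]
(460.8, -130.3, 150, -6.2) -> t [-42.54 -37.44   8.11] w [ -0.1   0.1 -61. ]
```

servo_tool([
  {"tx": -42.54, "ty": -37.44, "tz": 6, "wx": 0, "wy": 0, "wz": -61},
  {"tx": -42.54, "ty": -37.44, "tz": 6, "wx": 0, "wy": 0, "wz": -61},
  {"tx": -42.54, "ty": -37.44, "tz": 6, "wx": 0, "wy": 0, "wz": -61},
  {"tx": -42.54, "ty": -37.44, "tz": 6, "wx": 0, "wy": 0, "wz": -61},
  {"tx": -42.54, "ty": -37.44, "tz": 6, "wx": 0, "wy": 0, "wz": -61},
  {"tx": -42.54, "ty": -37.44, "tz": 6, "wx": 0, "wy": 0, "wz": -61},
  {"tx": -42.54, "ty": -37.44, "tz": 6, "wx": 0, "wy": 0, "wz": -61},
  {"tx": -42.54, "ty": -37.44, "tz": 6, "wx": 0, "wy": 0, "wz": -61},
], fingers=120, squeeze=40)

```text
time_s: 0.9
ee_pos: [407.5, -289.4, 188.9]
tool_rot: [[0.994, -0.106, 0.0], [-0.106, -0.994, 0.0], [0.0, -0.0, -1.0]]
ft_force: [0.5, 0.2, 0.6]
opening: 0.53
```

Run:
```python
from h import *
D((460.8,-130.3,150,-6.2))
```

```text
t 0.9 [ 407.5 -289.4  188.9] yaw -6.1 open 0.530 F [0.5 0.2 0.6]
(460.8, -130.3, 150, -6.2) -> t [  3.62 -16.39   3.9 ] w [-0.  -0.   0.1]
```

servo_tool([
  {"tx": 3.62, "ty": -16.39, "tz": 3.9, "wx": 0, "wy": 0, "wz": 0},
  {"tx": 3.62, "ty": -16.39, "tz": 3.9, "wx": 0, "wy": 0, "wz": 0},
  {"tx": 3.62, "ty": -16.39, "tz": 3.9, "wx": 0, "wy": 0, "wz": 0},
  {"tx": 3.62, "ty": -16.39, "tz": 3.9, "wx": 0, "wy": 0, "wz": 0},
  {"tx": 3.62, "ty": -16.39, "tz": 3.9, "wx": 0, "wy": 0, "wz": 0},
  {"tx": 3.62, "ty": -16.39, "tz": 5.9, "wx": 0, "wy": 0, "wz": 0},
  {"tx": 3.62, "ty": -16.39, "tz": 7.9, "wx": 0, "wy": 0, "wz": 0},
  {"tx": 3.62, "ty": -16.39, "tz": 7.9, "wx": 0, "wy": 0, "wz": 0},
])

```text
time_s: 1.7
ee_pos: [459.1, -133.3, 108.5]
tool_rot: [[0.994, -0.11, -0.005], [-0.11, -0.994, 0.0], [-0.005, 0.0, -1.0]]
ft_force: [-0.0, 0.2, 0.3]
opening: 0.535
```

Run:
```python
from h import *
snap('side','s1.png');im=snap('top','t1.png')
cv2.imwrite('pics/s1c.png',up(cv2.imread('pics/s1.png'),320,460,100,230,5))
cv2.imwrite('pics/t1c.png',up(cv2.imread('pics/t1.png'),330,470,140,260,5))
D((460.8,-130.3,68,-6.2))
```

```text
t 1.8 [ 460.6 -133.3  110.2] yaw -6.3 open 0.531 F [-0.4  0.3 -0.7]
(460.8, -130.3, 68, -6.2) -> t [-0.01 -0.3   4.22] w [ 0.   0.1 -0.1]
```

View pics/s1c.png

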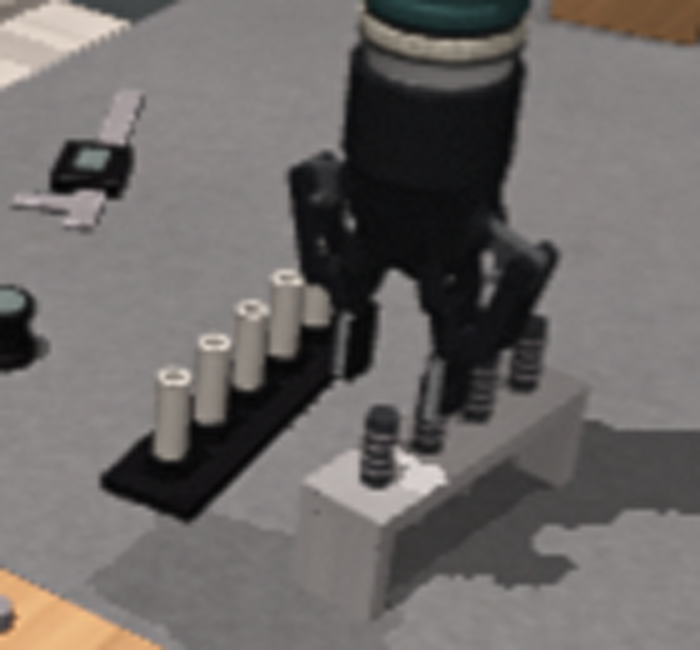

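View pics/t1c.png

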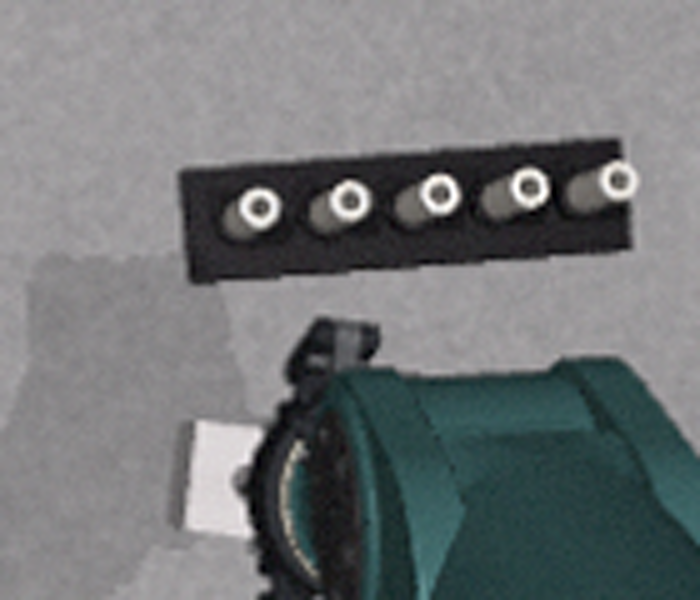

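Run:
```python
from h import *
s=robot.sense();R=s['tool_rot'];p=s['ee_pos']
for n,f,(x0,y0) in(('side','s1.png',(320,100)),('top','t1.png',(330,140))):
    o=up(cv2.imread('pics/'+f),x0,x0+140,y0,y0+120,5)
    for k in(-22.5,22.5):
      for b in (0,6,44):
        q=proj(n,[p+R@np.array([k,0,-b])])[0]; cv2.circle(o,tuple(((q-[x0,y0]+.5)*5).astype(int)),4,(0,0,255),-1)
    cv2.imwrite('pics/v1%s.png'%n,o)
```

```text
(no output)
```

View pics/v1side.png

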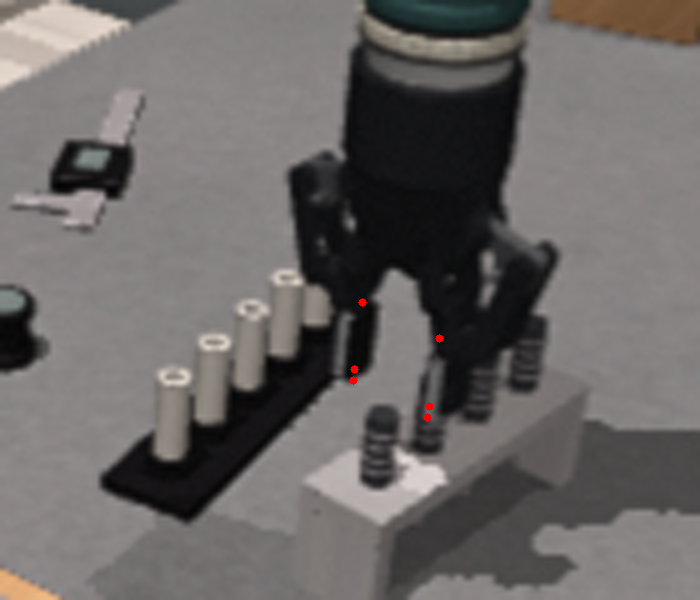

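servo_tool([
  {"tx": 0, "ty": -0.3, "tz": 0, "wx": 0, "wy": 0, "wz": 0},
  {"tx": 0, "ty": -0.3, "tz": 0, "wx": 0, "wy": 0, "wz": 0},
  {"tx": 0, "ty": -0.3, "tz": 2, "wx": 0, "wy": 0, "wz": 0},
  {"tx": 0, "ty": -0.3, "tz": 4.1, "wx": 0, "wy": 0, "wz": 0},
  {"tx": 0, "ty": -0.3, "tz": 4.1, "wx": 0, "wy": 0, "wz": 0},
  {"tx": 0, "ty": -0.3, "tz": 4.1, "wx": 0, "wy": 0, "wz": 0},
  {"tx": 0, "ty": -0.3, "tz": 4.1, "wx": 0, "wy": 0, "wz": 0},
  {"tx": 0, "ty": -0.3, "tz": 4.1, "wx": 0, "wy": 0, "wz": 0},
])

```text
time_s: 2.6
ee_pos: [462.2, -129.5, 70.1]
tool_rot: [[0.994, -0.108, 0.002], [-0.108, -0.994, -0.0], [0.002, 0.0, -1.0]]
ft_force: [-0.5, -0.5, 1.2]
opening: 0.536
```

Run:
```python
from h import *
D((460.8,-130.3,68,-6.2))
```

```text
t 2.6 [ 462.2 -129.5   70.1] yaw -6.2 open 0.536 F [-0.5 -0.5  1.2]
(460.8, -130.3, 68, -6.2) -> t [-0.13  0.1   0.21] w [ 0.  -0.1 -0. ]
```

servo_tool([
  {"tx": -0.05, "ty": 0.05, "tz": 0.1, "wx": 0, "wy": 0, "wz": 0},
  {"tx": -0.05, "ty": 0.05, "tz": 0.1, "wx": 0, "wy": 0, "wz": 0},
  {"tx": -0.05, "ty": 0.05, "tz": 0.1, "wx": 0, "wy": 0, "wz": 0},
  {"tx": -0.05, "ty": 0.05, "tz": 0.1, "wx": 0, "wy": 0, "wz": 0},
  {"tx": -0.05, "ty": 0.05, "tz": 0.1, "wx": 0, "wy": 0, "wz": 0},
  {"tx": -0.05, "ty": 0.05, "tz": 0.1, "wx": 0, "wy": 0, "wz": 0},
  {"tx": -0.05, "ty": 0.05, "tz": 0.1, "wx": 0, "wy": 0, "wz": 0},
  {"tx": -0.05, "ty": 0.05, "tz": 0.1, "wx": 0, "wy": 0, "wz": 0},
], fingers=230)

```text
time_s: 3.4
ee_pos: [461.0, -129.9, 68.5]
tool_rot: [[0.994, -0.108, 0.0], [-0.108, -0.994, -0.0], [0.0, 0.0, -1.0]]
ft_force: [0.0, 0.5, 5.7]
opening: 0.177
```

Run:
```python
from h import *
D((460.8,-130.3,155,-6.2),(587.3,-132,155,5.9))
```

```text
t 3.4 [ 461.  -129.9   68.5] yaw -6.2 open 0.177 F [0.  0.5 5.7]
(460.8, -130.3, 155, -6.2) -> t [-0.02  0.04 -8.65] w [ 0. -0. -0.]
(587.3, -132, 155, 5.9) -> t [12.58 -1.16 -8.64] w [  0.   -0.  -12.1]
```

servo_tool([
  {"tx": 0, "ty": 0, "tz": -4, "wx": 0, "wy": 0, "wz": 0},
  {"tx": 0, "ty": 0, "tz": -8.6, "wx": 0, "wy": 0, "wz": 0},
  {"tx": 4, "ty": -0.4, "tz": -8.6, "wx": 0, "wy": 0, "wz": -4},
  {"tx": 8, "ty": -0.8, "tz": -8.6, "wx": 0, "wy": 0, "wz": -8},
  {"tx": 12.58, "ty": -1.16, "tz": -8.6, "wx": 0, "wy": 0, "wz": -12.1},
  {"tx": 12.58, "ty": -1.16, "tz": -8.6, "wx": 0, "wy": 0, "wz": -12.1},
  {"tx": 12.58, "ty": -1.16, "tz": -8.6, "wx": 0, "wy": 0, "wz": -12.1},
  {"tx": 12.58, "ty": -1.16, "tz": -8.6, "wx": 0, "wy": 0, "wz": -12.1},
])

```text
time_s: 4.2
ee_pos: [585.3, -131.8, 153.3]
tool_rot: [[0.995, 0.102, -0.003], [0.102, -0.995, 0.0], [-0.003, -0.0, -1.0]]
ft_force: [0.1, -0.2, -0.7]
opening: 0.17
```

Run:
```python
from h import *
D((587.3,-132,155,5.9),(587.3,-132,76,5.9))
snap('side','s2.png')
cv2.imwrite('pics/s2c.png',up(cv2.imread('pics/s2.png'),320,440,80,210,5))
D((587.3,-132,155,5.9),(587.3,-132,76,5.9))
```

```text
t 4.2 [ 585.3 -131.8  153.3] yaw 5.9 open 0.170 F [ 0.1 -0.2 -0.7]
(587.3, -132, 155, 5.9) -> t [ 0.2   0.04 -0.17] w [-0.   0.2 -0. ]
(587.3, -132, 76, 5.9) -> t [0.22 0.04 7.73] w [-0.   0.2 -0. ]
t 4.2 [ 585.2 -131.8  153.4] yaw 5.9 open 0.174 F [ 0.4  0.  -0.2]
(587.3, -132, 155, 5.9) -> t [ 0.21  0.04 -0.16] w [-0.   0.2 -0. ]
(587.3, -132, 76, 5.9) -> t [0.24 0.04 7.74] w [-0.   0.2 -0. ]
```

View pics/s2c.png

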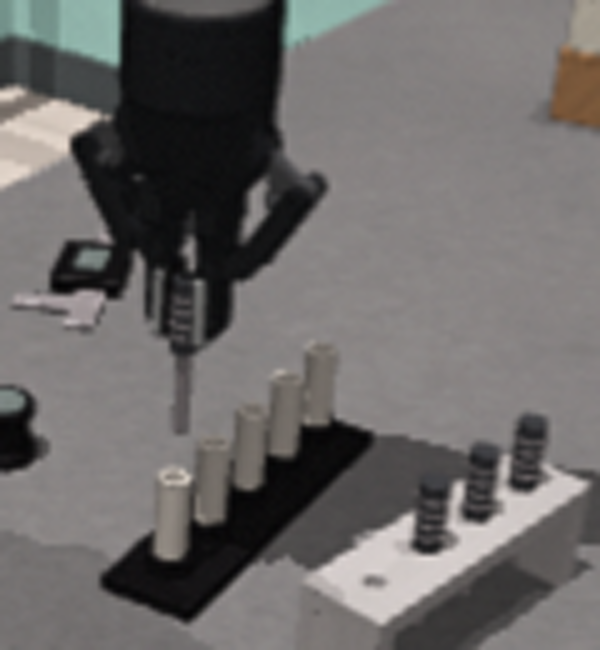

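servo_tool([
  {"tx": 0.1, "ty": 0.03, "tz": 0, "wx": 0, "wy": 0.1, "wz": 0},
  {"tx": 0.1, "ty": 0.03, "tz": 1, "wx": 0, "wy": 0.1, "wz": 0},
  {"tx": 0.1, "ty": 0.03, "tz": 2, "wx": 0, "wy": 0.1, "wz": 0},
  {"tx": 0.1, "ty": 0.03, "tz": 2, "wx": 0, "wy": 0.1, "wz": 0},
  {"tx": 0.1, "ty": 0.03, "tz": 2, "wx": 0, "wy": 0.1, "wz": 0},
  {"tx": 0.1, "ty": 0.03, "tz": 2, "wx": 0, "wy": 0.1, "wz": 0},
  {"tx": 0.1, "ty": 0.03, "tz": 2, "wx": 0, "wy": 0.1, "wz": 0},
  {"tx": 0.1, "ty": 0.03, "tz": 2, "wx": 0, "wy": 0.1, "wz": 0},
])

```text
time_s: 5.05
ee_pos: [588.6, -132.0, 134.5]
tool_rot: [[0.995, 0.103, 0.002], [0.103, -0.995, 0.0], [0.002, 0.0, -1.0]]
ft_force: [-0.4, 0.4, -0.5]
opening: 0.172
```

Run:
```python
from h import *
snap('side','s3.png')
cv2.imwrite('pics/s3c.png',up(cv2.imread('pics/s3.png'),325,405,110,210,6))
D((587.3,-132,76,5.9))
```

```text
t 5.1 [ 588.5 -132.   134.4] yaw 5.9 open 0.170 F [0.8 0.2 0.1]
(587.3, -132, 76, 5.9) -> t [-0.13 -0.01  5.84] w [ 0.  -0.1 -0. ]
```

View pics/s3c.png

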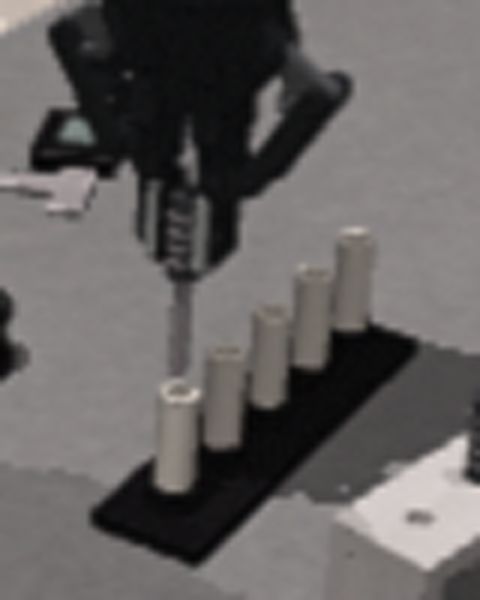

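servo_tool([
  {"tx": -0.05, "ty": 0, "tz": 0.7, "wx": 0, "wy": 0, "wz": 0},
  {"tx": -0.05, "ty": 0, "tz": 1.4, "wx": 0, "wy": 0, "wz": 0},
  {"tx": -0.05, "ty": 0, "tz": 2.1, "wx": 0, "wy": 0, "wz": 0},
  {"tx": -0.05, "ty": 0, "tz": 2.8, "wx": 0, "wy": 0, "wz": 0},
  {"tx": -0.05, "ty": 0, "tz": 3.5, "wx": 0, "wy": 0, "wz": 0},
  {"tx": -0.05, "ty": 0, "tz": 4.2, "wx": 0, "wy": 0, "wz": 0},
  {"tx": -0.05, "ty": 0, "tz": 4.9, "wx": 0, "wy": 0, "wz": 0},
  {"tx": -0.05, "ty": 0, "tz": 5.6, "wx": 0, "wy": 0, "wz": 0},
])

```text
time_s: 5.9
ee_pos: [587.9, -132.0, 77.5]
tool_rot: [[0.995, 0.103, 0.002], [0.103, -0.995, 0.0], [0.002, -0.0, -1.0]]
ft_force: [-0.0, 0.6, -1.0]
opening: 0.172
```

Run:
```python
from h import *
D((587.3,-132,76,5.9))
```

```text
t 5.9 [ 587.9 -132.    77.5] yaw 5.9 open 0.172 F [-0.   0.6 -1. ]
(587.3, -132, 76, 5.9) -> t [-0.06 -0.01  0.15] w [-0.  -0.1 -0. ]
```

Run:
```python
from h import *
D((587.9,-132,150,5.9),(456.3,-172,130,-6.2))
```

```text
t 5.9 [ 587.9 -132.    77.5] yaw 5.9 open 0.172 F [-0.   0.6 -1. ]
(587.9, -132, 150, 5.9) -> t [ 0.01 -0.   -7.25] w [-0.  -0.1 -0. ]
(456.3, -172, 130, -6.2) -> t [-13.49   2.62  -5.27] w [-0.  -0.1 12.1]
```

servo_tool([
  {"tx": 0, "ty": 0, "tz": 0.1, "wx": 0, "wy": 0, "wz": 0},
  {"tx": 0, "ty": 0, "tz": 0.1, "wx": 0, "wy": 0, "wz": 0},
  {"tx": 0, "ty": 0, "tz": 0, "wx": 0, "wy": 0, "wz": 0},
  {"tx": 0, "ty": 0, "tz": -3.5, "wx": 0, "wy": 0, "wz": 0},
  {"tx": 0, "ty": 0, "tz": -7.2, "wx": 0, "wy": 0, "wz": 0},
  {"tx": -4.5, "ty": 0.8, "tz": -7.2, "wx": 0, "wy": 0, "wz": 4},
  {"tx": -9, "ty": 1.7, "tz": -6.5, "wx": 0, "wy": 0, "wz": 8},
  {"tx": -13.4, "ty": 2.62, "tz": -5.3, "wx": 0, "wy": 0, "wz": 12.1},
], fingers=120)

```text
time_s: 6.7
ee_pos: [457.1, -172.5, 132.4]
tool_rot: [[0.994, -0.11, 0.006], [-0.11, -0.994, -0.001], [0.006, 0.001, -1.0]]
ft_force: [0.2, -0.7, -0.6]
opening: 0.533
```

Run:
```python
from h import *
snap('side','s4.png')
cv2.imwrite('pics/s4c.png',up(cv2.imread('pics/s4.png'),320,440,100,220,5))
D((456.3,-172,130,-6.2),(456.3,-172,68.5,-6.2))
```

```text
t 6.8 [ 443.5 -174.5  129.2] yaw -6.8 open 0.532 F [-8.  -0.8 -2.1]
(456.3, -172, 130, -6.2) -> t [ 1.24 -0.4  -0.1 ] w [ 0.1  0.8 -0.6]
(456.3, -172, 68.5, -6.2) -> t [ 1.32 -0.42  6.05] w [ 0.1  0.8 -0.6]
```

View pics/s4c.png

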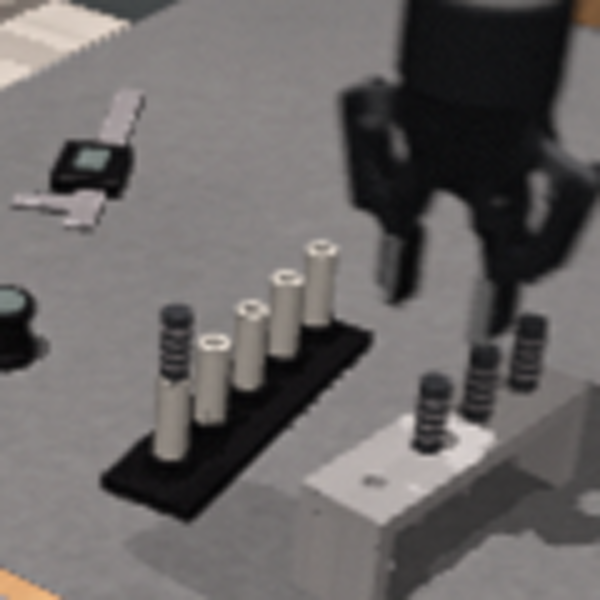

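servo_tool([
  {"tx": -0.05, "ty": 0, "tz": 0, "wx": 0, "wy": 0, "wz": 0},
  {"tx": -0.05, "ty": 0, "tz": 0, "wx": 0, "wy": 0, "wz": 0},
  {"tx": -0.05, "ty": 0, "tz": 0, "wx": 0, "wy": 0, "wz": 0},
  {"tx": -0.05, "ty": 0, "tz": 1.2, "wx": 0, "wy": 0, "wz": 0},
  {"tx": -0.05, "ty": 0, "tz": 3, "wx": 0, "wy": 0, "wz": 0},
  {"tx": -0.05, "ty": 0, "tz": 4.8, "wx": 0, "wy": 0, "wz": 0},
  {"tx": -0.05, "ty": 0, "tz": 5.8, "wx": 0, "wy": 0, "wz": 0},
  {"tx": -0.05, "ty": 0, "tz": 5.8, "wx": 0, "wy": 0, "wz": 0},
])

```text
time_s: 7.55
ee_pos: [456.5, -171.1, 71.3]
tool_rot: [[0.994, -0.107, -0.001], [-0.107, -0.994, 0.001], [-0.001, -0.001, -1.0]]
ft_force: [-0.6, 0.0, -0.1]
opening: 0.527
```

Run:
```python
from h import *
D((456.3,-172,68.5,-6.2))
```

```text
t 7.5 [ 456.5 -171.1   71.3] yaw -6.1 open 0.527 F [-0.6  0.  -0.1]
(456.3, -172, 68.5, -6.2) -> t [-0.01  0.09  0.28] w [-0.1  0.1  0.1]
```

Close, then lift a bit within the same call.

servo_tool([
  {"tx": 0, "ty": 0.07, "tz": 0.25, "wx": 0, "wy": 0, "wz": 0},
  {"tx": 0, "ty": 0.07, "tz": 0.25, "wx": 0, "wy": 0, "wz": 0},
  {"tx": 0, "ty": 0.07, "tz": 0.25, "wx": 0, "wy": 0, "wz": 0},
  {"tx": 0, "ty": 0.07, "tz": 0.25, "wx": 0, "wy": 0, "wz": 0},
  {"tx": 0, "ty": 0.07, "tz": 0.25, "wx": 0, "wy": 0, "wz": 0},
  {"tx": 0, "ty": 0.07, "tz": 0.25, "wx": 0, "wy": 0, "wz": 0},
  {"tx": 0, "ty": 0.07, "tz": 0.25, "wx": 0, "wy": 0, "wz": 0},
  {"tx": 0, "ty": 0.07, "tz": 0.25, "wx": 0, "wy": 0, "wz": 0},
], fingers=230)

```text
time_s: 8.35
ee_pos: [456.9, -172.6, 70.7]
tool_rot: [[0.994, -0.108, 0.002], [-0.108, -0.994, -0.0], [0.002, -0.0, -1.0]]
ft_force: [-0.0, 0.8, 4.3]
opening: 0.175
```

Run:
```python
from h import *
D((591.7,-173.7,155,5.9))
```

```text
t 8.3 [ 456.9 -172.6   70.7] yaw -6.2 open 0.175 F [-0.   0.8  4.3]
(591.7, -173.7, 155, 5.9) -> t [13.43 -1.35 -8.4 ] w [  0.   -0.1 -12.1]
```

servo_tool([
  {"tx": 0, "ty": 0, "tz": -4, "wx": 0, "wy": 0, "wz": 0},
  {"tx": 1.5, "ty": 0, "tz": -8, "wx": 0, "wy": 0, "wz": -1},
  {"tx": 5, "ty": -0.5, "tz": -8.4, "wx": 0, "wy": 0, "wz": -4},
  {"tx": 9, "ty": -0.9, "tz": -8.4, "wx": 0, "wy": 0, "wz": -8},
  {"tx": 12.2, "ty": -1.2, "tz": -8.4, "wx": 0, "wy": 0, "wz": -11},
  {"tx": 13.3, "ty": -1.35, "tz": -8.4, "wx": 0, "wy": 0, "wz": -12.1},
  {"tx": 13.43, "ty": -1.35, "tz": -8.4, "wx": 0, "wy": 0, "wz": -12.1},
  {"tx": 13.43, "ty": -1.35, "tz": -7.4, "wx": 0, "wy": 0, "wz": -12.1},
])

```text
time_s: 9.15
ee_pos: [590.8, -173.8, 144.8]
tool_rot: [[0.995, 0.102, 0.002], [0.102, -0.995, -0.0], [0.001, 0.0, -1.0]]
ft_force: [0.4, -0.0, -0.8]
opening: 0.173
```

Run:
```python
from h import *
D((591.7,-173.7,135,5.9))
```

```text
t 9.2 [ 590.8 -173.8  144.8] yaw 5.8 open 0.173 F [ 0.4 -0.  -0.8]
(591.7, -173.7, 135, 5.9) -> t [ 0.09 -0.    0.98] w [ 0.  -0.1 -0.1]
```

servo_tool([
  {"tx": 0.05, "ty": 0, "tz": 0.3, "wx": 0, "wy": 0, "wz": 0},
  {"tx": 0.05, "ty": 0, "tz": 0.8, "wx": 0, "wy": 0, "wz": 0},
  {"tx": 0.05, "ty": 0, "tz": 1.6, "wx": 0, "wy": 0, "wz": 0},
  {"tx": 0.05, "ty": 0, "tz": 2.4, "wx": 0, "wy": 0, "wz": 0},
  {"tx": 0.05, "ty": 0, "tz": 3.4, "wx": 0, "wy": 0, "wz": 0},
  {"tx": 0.05, "ty": 0, "tz": 4.5, "wx": 0, "wy": 0, "wz": 0},
  {"tx": 0.05, "ty": 0, "tz": 5.6, "wx": 0, "wy": 0, "wz": 0},
  {"tx": 0.05, "ty": 0, "tz": 6.4, "wx": 0, "wy": 0, "wz": 0},
])

```text
time_s: 9.95
ee_pos: [592.0, -174.2, 79.5]
tool_rot: [[0.995, 0.102, 0.001], [0.102, -0.995, -0.0], [0.001, 0.0, -1.0]]
ft_force: [1.0, -1.4, 0.5]
opening: 0.17
```

Run:
```python
from h import *
D((591.7,-173.7,150,5.9),(451.7,-213.8,130,-6.2))
```

```text
t 9.9 [ 592.  -174.2   79.5] yaw 5.9 open 0.170 F [ 1.  -1.4  0.5]
(591.7, -173.7, 150, 5.9) -> t [-0.01 -0.05 -7.05] w [ 0.  -0.1 -0. ]
(451.7, -213.8, 130, -6.2) -> t [-14.35   2.51  -5.07] w [ 0.  -0.1 12.1]
```

servo_tool([
  {"tx": 0, "ty": 0, "tz": 0.1, "wx": 0, "wy": 0, "wz": 0},
  {"tx": 0, "ty": 0, "tz": 0.1, "wx": 0, "wy": 0, "wz": 0},
  {"tx": 0, "ty": 0, "tz": 0, "wx": 0, "wy": 0, "wz": 0},
  {"tx": 0, "ty": 0, "tz": -3, "wx": 0, "wy": 0, "wz": 0},
  {"tx": 0, "ty": 0, "tz": -7, "wx": 0, "wy": 0, "wz": 0},
  {"tx": -4, "ty": 0.8, "tz": -7.5, "wx": 0, "wy": 0, "wz": 4},
  {"tx": -8.5, "ty": 1.6, "tz": -6.5, "wx": 0, "wy": 0, "wz": 8},
  {"tx": -12, "ty": 2.2, "tz": -5.5, "wx": 0, "wy": 0, "wz": 11},
], fingers=120)

```text
time_s: 10.75
ee_pos: [473.2, -208.3, 136.6]
tool_rot: [[0.996, -0.092, 0.003], [-0.092, -0.996, -0.001], [0.003, 0.001, -1.0]]
ft_force: [0.4, -0.1, -0.3]
opening: 0.526
```

servo_tool([
  {"tx": -1.8, "ty": 0.5, "tz": 0.2, "wx": 0, "wy": 0, "wz": 1.1},
  {"tx": -2.3, "ty": 0.7, "tz": 0.4, "wx": 0, "wy": 0, "wz": 1.1},
  {"tx": -2.35, "ty": 0.78, "tz": 0.8, "wx": 0, "wy": 0, "wz": 1.1},
  {"tx": -2.35, "ty": 0.78, "tz": 2, "wx": 0, "wy": 0, "wz": 1.1},
  {"tx": -2.35, "ty": 0.78, "tz": 3.5, "wx": 0, "wy": 0, "wz": 1.1},
  {"tx": -2.35, "ty": 0.78, "tz": 5, "wx": 0, "wy": 0, "wz": 1.1},
  {"tx": -2.35, "ty": 0.78, "tz": 6, "wx": 0, "wy": 0, "wz": 1.1},
  {"tx": -2.35, "ty": 0.78, "tz": 6, "wx": 0, "wy": 0, "wz": 1.1},
])

```text
time_s: 11.55
ee_pos: [451.4, -212.6, 73.8]
tool_rot: [[0.994, -0.107, 0.0], [-0.107, -0.994, 0.001], [-0.0, -0.001, -1.0]]
ft_force: [0.1, 0.3, 0.6]
opening: 0.528
```

Run:
```python
from h import *
snap('side','s5.png')
cv2.imwrite('pics/s5c.png',up(cv2.imread('pics/s5.png'),320,440,100,220,5))
D((451.7,-213.8,69,-6.2))
```

```text
t 11.6 [ 451.6 -212.8   74.6] yaw -6.1 open 0.528 F [-0.2  0.8 -0.3]
(451.7, -213.8, 69, -6.2) -> t [0.02 0.1  0.56] w [-0.1 -0.   0.1]
```

View pics/s5c.png

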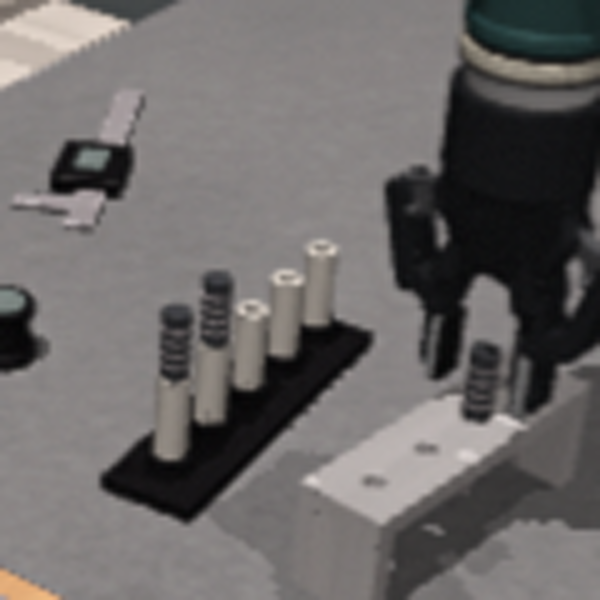

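Two plugs are home. Third one: grip.

servo_tool([
  {"tx": 0, "ty": 0.1, "tz": 0.5, "wx": 0, "wy": 0, "wz": 0},
  {"tx": 0, "ty": 0.1, "tz": 0.5, "wx": 0, "wy": 0, "wz": 0},
  {"tx": 0, "ty": 0.1, "tz": 0.5, "wx": 0, "wy": 0, "wz": 0},
  {"tx": 0, "ty": 0.1, "tz": 0.5, "wx": 0, "wy": 0, "wz": 0},
  {"tx": 0, "ty": 0.1, "tz": 0.5, "wx": 0, "wy": 0, "wz": 0},
  {"tx": 0, "ty": 0.1, "tz": 0.5, "wx": 0, "wy": 0, "wz": 0},
  {"tx": 0, "ty": 0.1, "tz": 0.5, "wx": 0, "wy": 0, "wz": 0},
  {"tx": 0, "ty": 0.1, "tz": 0.5, "wx": 0, "wy": 0, "wz": 0},
], fingers=230)

```text
time_s: 12.4
ee_pos: [450.9, -214.5, 70.5]
tool_rot: [[0.994, -0.108, 0.002], [-0.108, -0.994, 0.0], [0.002, -0.0, -1.0]]
ft_force: [0.0, 0.7, 0.3]
opening: 0.173
```

Run:
```python
from h import *
D((595.9,-215.6,155,5.9))
```

```text
t 12.4 [ 450.9 -214.5   70.5] yaw -6.2 open 0.173 F [0.  0.7 0.3]
(595.9, -215.6, 155, 5.9) -> t [14.44 -1.46 -8.42] w [ -0.   -0.1 -12.1]
```

servo_tool([
  {"tx": 0, "ty": 0, "tz": -4, "wx": 0, "wy": 0, "wz": 0},
  {"tx": 1.5, "ty": 0, "tz": -8, "wx": 0, "wy": 0, "wz": -1},
  {"tx": 5.5, "ty": -0.5, "tz": -8.4, "wx": 0, "wy": 0, "wz": -4},
  {"tx": 10, "ty": -0.9, "tz": -8.4, "wx": 0, "wy": 0, "wz": -8},
  {"tx": 13.2, "ty": -1.3, "tz": -8.4, "wx": 0, "wy": 0, "wz": -11},
  {"tx": 14.3, "ty": -1.46, "tz": -8.4, "wx": 0, "wy": 0, "wz": -12.1},
  {"tx": 14.44, "ty": -1.46, "tz": -8.4, "wx": 0, "wy": 0, "wz": -12.1},
  {"tx": 14.44, "ty": -1.46, "tz": -7.4, "wx": 0, "wy": 0, "wz": -12.1},
])

```text
time_s: 13.2
ee_pos: [595.1, -215.9, 144.9]
tool_rot: [[0.995, 0.102, 0.002], [0.102, -0.995, -0.001], [0.002, 0.001, -1.0]]
ft_force: [0.6, 0.1, -0.5]
opening: 0.173
```

Run:
```python
from h import *
D((595.9,-215.6,78.5,5.9))
```

```text
t 13.2 [ 595.1 -215.9  144.9] yaw 5.8 open 0.173 F [ 0.6  0.1 -0.5]
(595.9, -215.6, 78.5, 5.9) -> t [ 0.08 -0.02  6.64] w [ 0.  -0.1 -0.1]
```

servo_tool([
  {"tx": 0.05, "ty": 0, "tz": 0.3, "wx": 0, "wy": 0, "wz": 0},
  {"tx": 0.05, "ty": 0, "tz": 0.8, "wx": 0, "wy": 0, "wz": 0},
  {"tx": 0.05, "ty": 0, "tz": 1.6, "wx": 0, "wy": 0, "wz": 0},
  {"tx": 0.05, "ty": 0, "tz": 2.4, "wx": 0, "wy": 0, "wz": 0},
  {"tx": 0.05, "ty": 0, "tz": 3.4, "wx": 0, "wy": 0, "wz": 0},
  {"tx": 0.05, "ty": 0, "tz": 4.5, "wx": 0, "wy": 0, "wz": 0},
  {"tx": 0.05, "ty": 0, "tz": 5.6, "wx": 0, "wy": 0, "wz": 0},
  {"tx": 0.05, "ty": 0, "tz": 6.4, "wx": 0, "wy": 0, "wz": 0},
])

```text
time_s: 14.0
ee_pos: [596.3, -216.3, 79.5]
tool_rot: [[0.995, 0.102, 0.001], [0.102, -0.995, -0.001], [0.001, 0.001, -1.0]]
ft_force: [-0.6, -2.1, 2.1]
opening: 0.172
```

Run:
```python
from h import *
D((595.9,-215.6,150,5.9),(447.2,-255.5,130,-6.2))
```

```text
t 14.0 [ 596.3 -216.3   79.5] yaw 5.9 open 0.172 F [-0.6 -2.1  2.1]
(595.9, -215.6, 150, 5.9) -> t [-0.03 -0.07 -7.05] w [ 0.  -0.1 -0. ]
(447.2, -255.5, 130, -6.2) -> t [-15.23   2.38  -5.07] w [ 0.  -0.1 12.1]
```

servo_tool([
  {"tx": 0, "ty": 0, "tz": 0.1, "wx": 0, "wy": 0, "wz": 0},
  {"tx": 0, "ty": 0, "tz": 0.1, "wx": 0, "wy": 0, "wz": 0},
  {"tx": 0, "ty": 0, "tz": 0, "wx": 0, "wy": 0, "wz": 0},
  {"tx": 0, "ty": 0, "tz": -3, "wx": 0, "wy": 0, "wz": 0},
  {"tx": 0, "ty": 0, "tz": -7, "wx": 0, "wy": 0, "wz": 0},
  {"tx": -4, "ty": 0.8, "tz": -7.5, "wx": 0, "wy": 0, "wz": 4},
  {"tx": -8.5, "ty": 1.6, "tz": -6.5, "wx": 0, "wy": 0, "wz": 8},
  {"tx": -12.5, "ty": 2.2, "tz": -5.5, "wx": 0, "wy": 0, "wz": 11},
], fingers=120)

```text
time_s: 14.8
ee_pos: [473.4, -250.6, 136.7]
tool_rot: [[0.996, -0.091, 0.004], [-0.091, -0.996, -0.001], [0.004, 0.001, -1.0]]
ft_force: [-0.0, -0.1, -0.2]
opening: 0.529
```

servo_tool([
  {"tx": -2, "ty": 0.5, "tz": 0.2, "wx": 0, "wy": 0, "wz": 1.1},
  {"tx": -2.6, "ty": 0.7, "tz": 0.4, "wx": 0, "wy": 0, "wz": 1.1},
  {"tx": -2.7, "ty": 0.78, "tz": 0.8, "wx": 0, "wy": 0, "wz": 1.1},
  {"tx": -2.7, "ty": 0.78, "tz": 2, "wx": 0, "wy": 0, "wz": 1.1},
  {"tx": -2.7, "ty": 0.78, "tz": 3.5, "wx": 0, "wy": 0, "wz": 1.1},
  {"tx": -2.7, "ty": 0.78, "tz": 5, "wx": 0, "wy": 0, "wz": 1.1},
  {"tx": -2.7, "ty": 0.78, "tz": 6, "wx": 0, "wy": 0, "wz": 1.1},
  {"tx": -2.7, "ty": 0.78, "tz": 6, "wx": 0, "wy": 0, "wz": 1.1},
])

```text
time_s: 15.6
ee_pos: [447.4, -254.5, 73.8]
tool_rot: [[0.994, -0.106, 0.0], [-0.106, -0.994, 0.002], [0.0, -0.002, -1.0]]
ft_force: [-0.3, -0.4, -0.8]
opening: 0.531
```

Run:
```python
from h import *
snap('side','s6.png')
cv2.imwrite('pics/s6c.png',up(cv2.imread('pics/s6.png'),320,440,100,220,5))
D((447.2,-255.5,69,-6.2))
```

```text
t 15.7 [ 447.6 -254.9   74.6] yaw -6.1 open 0.532 F [-0.  -0.8  0.4]
(447.2, -255.5, 69, -6.2) -> t [-0.03  0.07  0.56] w [-0.1 -0.1  0.1]
```

View pics/s6c.png

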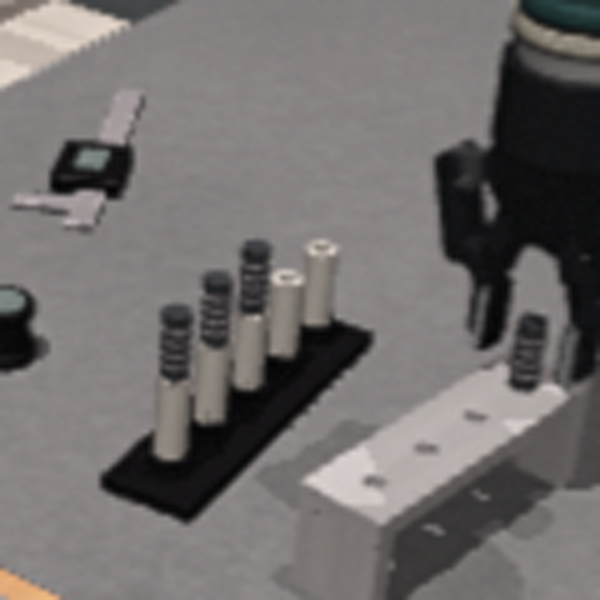

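Three plugs are seated; the last is between the jaws.

servo_tool([
  {"tx": 0, "ty": 0.06, "tz": 0.5, "wx": 0, "wy": 0, "wz": 0},
  {"tx": 0, "ty": 0.06, "tz": 0.5, "wx": 0, "wy": 0, "wz": 0},
  {"tx": 0, "ty": 0.06, "tz": 0.5, "wx": 0, "wy": 0, "wz": 0},
  {"tx": 0, "ty": 0.06, "tz": 0.5, "wx": 0, "wy": 0, "wz": 0},
  {"tx": 0, "ty": 0.06, "tz": 0.5, "wx": 0, "wy": 0, "wz": 0},
  {"tx": 0, "ty": 0.06, "tz": 0.5, "wx": 0, "wy": 0, "wz": 0},
  {"tx": 0, "ty": 0.06, "tz": 0.5, "wx": 0, "wy": 0, "wz": 0},
  {"tx": 0, "ty": 0.06, "tz": 0.5, "wx": 0, "wy": 0, "wz": 0},
], fingers=230)

```text
time_s: 16.45
ee_pos: [446.8, -256.2, 70.5]
tool_rot: [[0.994, -0.108, 0.002], [-0.108, -0.994, 0.0], [0.002, -0.0, -1.0]]
ft_force: [0.7, -0.6, -0.0]
opening: 0.176
```

Run:
```python
from h import *
D((600.1,-257.6,155,5.9))
```

```text
t 16.4 [ 446.8 -256.2   70.5] yaw -6.2 open 0.176 F [ 0.7 -0.6 -0. ]
(600.1, -257.6, 155, 5.9) -> t [15.27 -1.52 -8.43] w [ -0.   -0.1 -12.1]
```

servo_tool([
  {"tx": 0, "ty": 0, "tz": -4, "wx": 0, "wy": 0, "wz": 0},
  {"tx": 1.5, "ty": 0, "tz": -8, "wx": 0, "wy": 0, "wz": -1},
  {"tx": 5.5, "ty": -0.5, "tz": -8.4, "wx": 0, "wy": 0, "wz": -4},
  {"tx": 10.3, "ty": -0.9, "tz": -8.4, "wx": 0, "wy": 0, "wz": -8},
  {"tx": 14, "ty": -1.3, "tz": -8.4, "wx": 0, "wy": 0, "wz": -11},
  {"tx": 15.1, "ty": -1.5, "tz": -8.4, "wx": 0, "wy": 0, "wz": -12.1},
  {"tx": 15.27, "ty": -1.52, "tz": -8.4, "wx": 0, "wy": 0, "wz": -12.1},
  {"tx": 15.27, "ty": -1.52, "tz": -7.4, "wx": 0, "wy": 0, "wz": -12.1},
])

```text
time_s: 17.25
ee_pos: [599.6, -257.8, 144.9]
tool_rot: [[0.995, 0.102, 0.002], [0.102, -0.995, -0.001], [0.002, 0.001, -1.0]]
ft_force: [0.7, -0.1, -1.0]
opening: 0.168
```

Run:
```python
from h import *
D((600.1,-257.6,78.5,5.9))
```

```text
t 17.2 [ 599.6 -257.8  144.9] yaw 5.9 open 0.168 F [ 0.7 -0.1 -1. ]
(600.1, -257.6, 78.5, 5.9) -> t [ 0.04 -0.02  6.64] w [ 0.  -0.1 -0. ]
```

servo_tool([
  {"tx": 0.03, "ty": 0, "tz": 0.3, "wx": 0, "wy": 0, "wz": 0},
  {"tx": 0.03, "ty": 0, "tz": 0.8, "wx": 0, "wy": 0, "wz": 0},
  {"tx": 0.03, "ty": 0, "tz": 1.6, "wx": 0, "wy": 0, "wz": 0},
  {"tx": 0.03, "ty": 0, "tz": 2.4, "wx": 0, "wy": 0, "wz": 0},
  {"tx": 0.03, "ty": 0, "tz": 3.4, "wx": 0, "wy": 0, "wz": 0},
  {"tx": 0.03, "ty": 0, "tz": 4.5, "wx": 0, "wy": 0, "wz": 0},
  {"tx": 0.03, "ty": 0, "tz": 5.6, "wx": 0, "wy": 0, "wz": 0},
  {"tx": 0.03, "ty": 0, "tz": 6.4, "wx": 0, "wy": 0, "wz": 0},
])

```text
time_s: 18.05
ee_pos: [600.4, -258.1, 79.5]
tool_rot: [[0.995, 0.102, 0.001], [0.102, -0.995, -0.0], [0.001, 0.0, -1.0]]
ft_force: [-0.3, -1.2, 0.5]
opening: 0.172
```

Run:
```python
from h import *
D((447.2,-30,180,0))
```

```text
t 18.1 [ 600.4 -258.1   79.5] yaw 5.9 open 0.172 F [-0.3 -1.2  0.5]
(447.2, -30, 180, 0) -> t [-12.89 -24.25 -10.08] w [ 0.  -0.1  5.9]
```

servo_tool([
  {"tx": 0, "ty": 0, "tz": 0.1, "wx": 0, "wy": 0, "wz": 0},
  {"tx": 0, "ty": 0, "tz": 0.1, "wx": 0, "wy": 0, "wz": 0},
  {"tx": 0, "ty": 0, "tz": 0, "wx": 0, "wy": 0, "wz": 0},
  {"tx": 0, "ty": 0, "tz": -3, "wx": 0, "wy": 0, "wz": 0},
  {"tx": 0, "ty": 0, "tz": -7, "wx": 0, "wy": 0, "wz": 0},
  {"tx": -3, "ty": 0, "tz": -10, "wx": 0, "wy": 0, "wz": 0},
  {"tx": -6, "ty": -3, "tz": -11, "wx": 0, "wy": 0, "wz": 0},
  {"tx": -8, "ty": -5, "tz": -11, "wx": 0, "wy": 0, "wz": 0},
], fingers=90)

```text
time_s: 18.85
ee_pos: [514.9, -215.4, 193.1]
tool_rot: [[0.995, 0.102, 0.005], [0.102, -0.995, -0.001], [0.005, 0.002, -1.0]]
ft_force: [1.2, 1.1, -0.1]
opening: 0.649
```

Run:
```python
from h import *
snap('side','s7.png')
im=snap('top','t7.png')
for r in rings(im):print(*r)
D((495.5,365.8,120,2.2))
```

```text
B [213.9 162.3] 248 [628.6 265.8]
B [172.7 183.3] 205 [574.8 363. ]
B [206.7 187.4] 205 [567.1 280.3]
B [169.7 216.1] 207 [495.5 365.8]
S [202.7 215.4] 98 [499.5 287.8]
S [167.  245.4] 98 [425.5 369.8]
S [195.4 249.2] 97 [418.4 301.3]
t 18.9 [ 511.9 -213.   191.5] yaw 6.1 open 0.644 F [-0.1  0.2  0.2]
(495.5, 365.8, 120, 2.2) -> t [  4.5  -57.72   7.19] w [-0.   0.1  3.9]
```

View pics/s7.png

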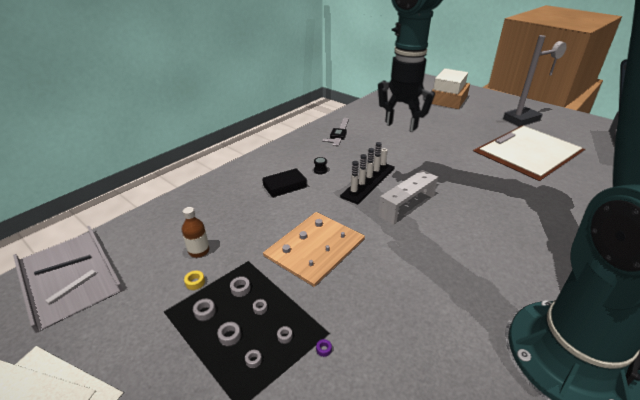

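View pics/t7.png

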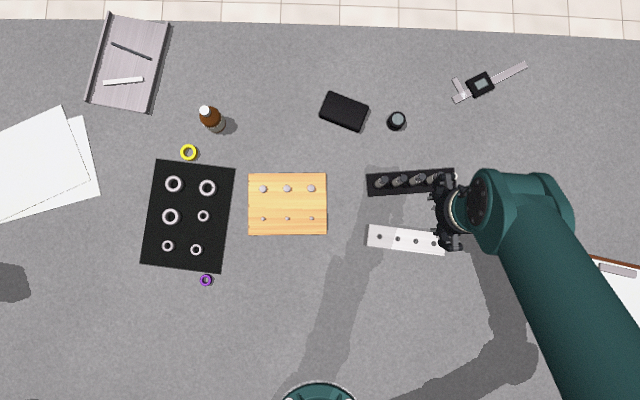

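Run:
```python
from h import *
o=up(cv2.imread('pics/s7.png'),160,330,250,380,4)
a=np.linspace(0,2*np.pi,60)
o2=up(cv2.imread('pics/t7.png'),140,235,160,275,6)
for x,y,r,h in((574.8,363,20,18),(567.1,280.3,20,18),(495.5,365.8,20,18),(499.5,287.8,14,14),(425.5,369.8,14,14),(418.4,301.3,14,14)):
    for n,ob,off,f in(('side',o,(160,250),4),('top',o2,(140,160),6)):
        q=proj(n,np.c_[x+r*np.cos(a),y+r*np.sin(a),a*0+h])
        cv2.polylines(ob,[((q-off+.5)*f).astype(np.int32)],True,(0,0,255),1)
cv2.imwrite('pics/v2.png',o);cv2.imwrite('pics/v3.png',o2[:600])
```

```text
(no output)
```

View pics/v2.png

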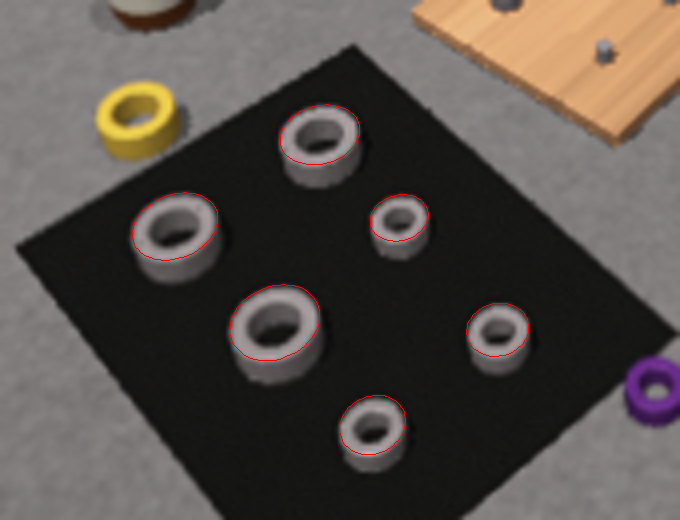

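View pics/v3.png

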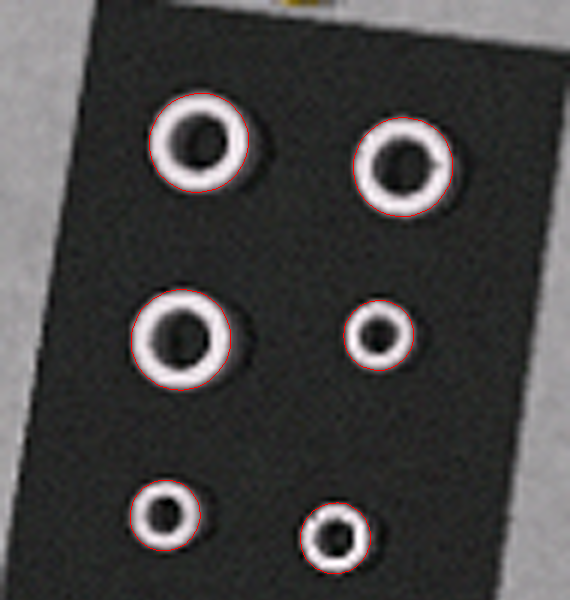

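Run:
```python
from h import *
D((567.1,280.3,180,45))
```

```text
t 18.9 [ 511.9 -213.   191.5] yaw 6.1 open 0.644 F [-0.1  0.2  0.2]
(567.1, 280.3, 180, 45) -> t [ 10.7  -48.47   1.18] w [ -0.1   0.  -38.9]
```

servo_tool([
  {"tx": 1, "ty": -3.5, "tz": 0, "wx": 0, "wy": 0, "wz": -2},
  {"tx": 2, "ty": -8, "tz": 0.5, "wx": 0, "wy": 0, "wz": -7},
  {"tx": 3, "ty": -13, "tz": 1, "wx": 0, "wy": 0, "wz": -12},
  {"tx": 4, "ty": -18, "tz": 1, "wx": 0, "wy": 0, "wz": -18},
  {"tx": 5, "ty": -23, "tz": 1, "wx": 0, "wy": 0, "wz": -24},
  {"tx": 6, "ty": -28, "tz": 1, "wx": 0, "wy": 0, "wz": -30},
  {"tx": 7, "ty": -33, "tz": 1, "wx": 0, "wy": 0, "wz": -36},
  {"tx": 8.5, "ty": -38, "tz": 1, "wx": 0, "wy": 0, "wz": -38.9},
])

```text
time_s: 19.75
ee_pos: [560.2, 165.7, 181.1]
tool_rot: [[0.707, 0.707, 0.003], [0.707, -0.707, 0.001], [0.002, 0.001, -1.0]]
ft_force: [0.7, -0.1, 0.3]
opening: 0.646
```

Run:
```python
from h import *
D((567.1,280.3,100,45))
```

```text
t 19.8 [560.2 165.7 181.1] yaw 45.0 open 0.646 F [ 0.7 -0.1  0.3]
(567.1, 280.3, 100, 45) -> t [ 8.57 -7.64  8.12] w [ 0.1 -0.1 -0. ]
```

servo_tool([
  {"tx": 3, "ty": -2.7, "tz": 2, "wx": 0, "wy": 0, "wz": 0},
  {"tx": 5.7, "ty": -5.1, "tz": 5, "wx": 0, "wy": 0, "wz": 0},
  {"tx": 7.7, "ty": -6.9, "tz": 7.5, "wx": 0, "wy": 0, "wz": 0},
  {"tx": 8.4, "ty": -7.5, "tz": 9, "wx": 0, "wy": 0, "wz": 0},
  {"tx": 8.5, "ty": -7.6, "tz": 10, "wx": 0, "wy": 0, "wz": 0},
  {"tx": 8.5, "ty": -7.6, "tz": 11, "wx": 0, "wy": 0, "wz": 0},
  {"tx": 8.5, "ty": -7.6, "tz": 12, "wx": 0, "wy": 0, "wz": 0},
  {"tx": 8.5, "ty": -7.6, "tz": 12, "wx": 0, "wy": 0, "wz": 0},
])

```text
time_s: 20.55
ee_pos: [566.7, 274.6, 59.7]
tool_rot: [[0.711, 0.703, 0.0], [0.703, -0.711, -0.002], [-0.001, 0.002, -1.0]]
ft_force: [0.1, -0.2, -0.2]
opening: 0.646
```

Run:
```python
from h import *
D((567.1,280.3,5,45))
```

```text
t 20.6 [566.7 274.6  59.7] yaw 44.7 open 0.646 F [ 0.1 -0.2 -0.2]
(567.1, 280.3, 5, 45) -> t [ 0.43 -0.39  5.47] w [ 0.1  0.1 -0.3]
```

servo_tool([
  {"tx": 0.4, "ty": -0.39, "tz": 0.5, "wx": 0, "wy": 0, "wz": 0},
  {"tx": 0.4, "ty": -0.39, "tz": 1.5, "wx": 0, "wy": 0, "wz": 0},
  {"tx": 0.4, "ty": -0.39, "tz": 3, "wx": 0, "wy": 0, "wz": 0},
  {"tx": 0.4, "ty": -0.39, "tz": 4.2, "wx": 0, "wy": 0, "wz": 0},
  {"tx": 0.4, "ty": -0.39, "tz": 5, "wx": 0, "wy": 0, "wz": 0},
  {"tx": 0.4, "ty": -0.39, "tz": 5.3, "wx": 0, "wy": 0, "wz": 0},
  {"tx": 0.4, "ty": -0.39, "tz": 5.3, "wx": 0, "wy": 0, "wz": 0},
  {"tx": 0.4, "ty": -0.39, "tz": 5.3, "wx": 0, "wy": 0, "wz": 0},
])

```text
time_s: 21.35
ee_pos: [567.2, 283.1, 7.9]
tool_rot: [[0.71, 0.705, 0.002], [0.705, -0.71, 0.0], [0.002, 0.001, -1.0]]
ft_force: [-0.2, -1.0, 0.2]
opening: 0.647
```

Run:
```python
from h import *
D((567.1,280.3,5,45))
snap('side','s8.png')
cv2.imwrite('pics/s8c.png',up(cv2.imread('pics/s8.png'),160,300,220,340,5))
```

```text
t 21.4 [567.2 283.1   7.9] yaw 44.8 open 0.647 F [-0.2 -1.   0.2]
(567.1, 280.3, 5, 45) -> t [-0.2   0.2   0.29] w [ 0.1 -0.1 -0.2]
```

View pics/s8c.png

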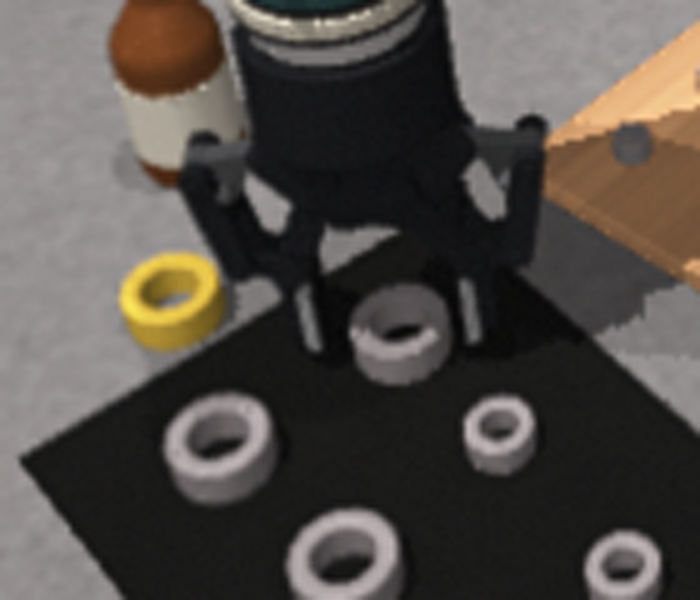

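servo_tool([
  {"tx": -0.15, "ty": 0.15, "tz": 0.2, "wx": 0, "wy": 0, "wz": 0},
  {"tx": -0.15, "ty": 0.15, "tz": 0.2, "wx": 0, "wy": 0, "wz": 0},
  {"tx": -0.15, "ty": 0.15, "tz": 0.2, "wx": 0, "wy": 0, "wz": 0},
  {"tx": -0.15, "ty": 0.15, "tz": 0.2, "wx": 0, "wy": 0, "wz": 0},
  {"tx": -0.15, "ty": 0.15, "tz": 0.2, "wx": 0, "wy": 0, "wz": 0},
  {"tx": -0.15, "ty": 0.15, "tz": 0.2, "wx": 0, "wy": 0, "wz": 0},
  {"tx": -0.15, "ty": 0.15, "tz": 0.2, "wx": 0, "wy": 0, "wz": 0},
  {"tx": -0.15, "ty": 0.15, "tz": 0.2, "wx": 0, "wy": 0, "wz": 0},
], fingers=230)

```text
time_s: 22.2
ee_pos: [567.6, 281.3, 6.6]
tool_rot: [[0.71, 0.705, 0.003], [0.705, -0.71, 0.001], [0.003, 0.001, -1.0]]
ft_force: [-0.6, 0.6, 5.6]
opening: 0.449
```

Run:
```python
from h import *
D((567.1,280.3,70,45),(567.6,145.8,70,2.2))
```

```text
t 22.2 [567.6 281.3   6.6] yaw 44.8 open 0.449 F [-0.6  0.6  5.6]
(567.1, 280.3, 70, 45) -> t [-0.08  0.05 -6.34] w [ 0.1 -0.2 -0.2]
(567.6, 145.8, 70, 2.2) -> t [-9.52  9.63 -6.35] w [ 0.  -0.2 42.6]
```

servo_tool([
  {"tx": 0, "ty": 0, "tz": -2.5, "wx": 0, "wy": 0, "wz": 0},
  {"tx": 0, "ty": 0, "tz": -6, "wx": 0, "wy": 0, "wz": 0},
  {"tx": -2.5, "ty": 2.5, "tz": -6.3, "wx": 0, "wy": 0, "wz": 8},
  {"tx": -5.2, "ty": 5.2, "tz": -6.3, "wx": 0, "wy": 0, "wz": 16},
  {"tx": -7.5, "ty": 7.6, "tz": -6.3, "wx": 0, "wy": 0, "wz": 24},
  {"tx": -9, "ty": 9.1, "tz": -6.3, "wx": 0, "wy": 0, "wz": 32},
  {"tx": -9.4, "ty": 9.5, "tz": -6.3, "wx": 0, "wy": 0, "wz": 39},
  {"tx": -9.52, "ty": 9.63, "tz": -6.3, "wx": 0, "wy": 0, "wz": 42.6},
])

```text
time_s: 23.0
ee_pos: [566.7, 142.6, 68.3]
tool_rot: [[0.999, 0.032, 0.001], [0.032, -0.999, -0.002], [0.0, 0.002, -1.0]]
ft_force: [-0.5, 0.6, -0.8]
opening: 0.443
```

servo_tool([
  {"tx": 0, "ty": 0, "tz": 0, "wx": 0, "wy": 0, "wz": 0},
  {"tx": 0, "ty": 0, "tz": 0, "wx": 0, "wy": 0, "wz": 0},
  {"tx": 0, "ty": 0, "tz": 0.5, "wx": 0, "wy": 0, "wz": 0},
  {"tx": 0, "ty": 0, "tz": 1, "wx": 0, "wy": 0, "wz": 0},
  {"tx": 0, "ty": 0, "tz": 1, "wx": 0, "wy": 0, "wz": 0},
  {"tx": 0, "ty": 0, "tz": 1, "wx": 0, "wy": 0, "wz": 0},
  {"tx": 0, "ty": 0, "tz": 1, "wx": 0, "wy": 0, "wz": 0},
  {"tx": 0, "ty": 0, "tz": 1, "wx": 0, "wy": 0, "wz": 0},
])

```text
time_s: 23.8
ee_pos: [567.3, 145.4, 58.8]
tool_rot: [[0.999, 0.038, 0.002], [0.038, -0.999, 0.0], [0.002, -0.0, -1.0]]
ft_force: [0.1, 0.0, -1.6]
opening: 0.448
```

Run:
```python
from h import *
D((567.6,145.8,19,2.2))
snap('side','s9.png')
cv2.imwrite('pics/s9c.png',up(cv2.imread('pics/s9.png'),220,360,160,290,5))
```

```text
t 23.8 [567.3 145.4  58.8] yaw 2.2 open 0.448 F [ 0.1  0.  -1.6]
(567.6, 145.8, 19, 2.2) -> t [ 0.02 -0.03  3.98] w [-0.  -0.1 -0. ]
```

View pics/s9c.png

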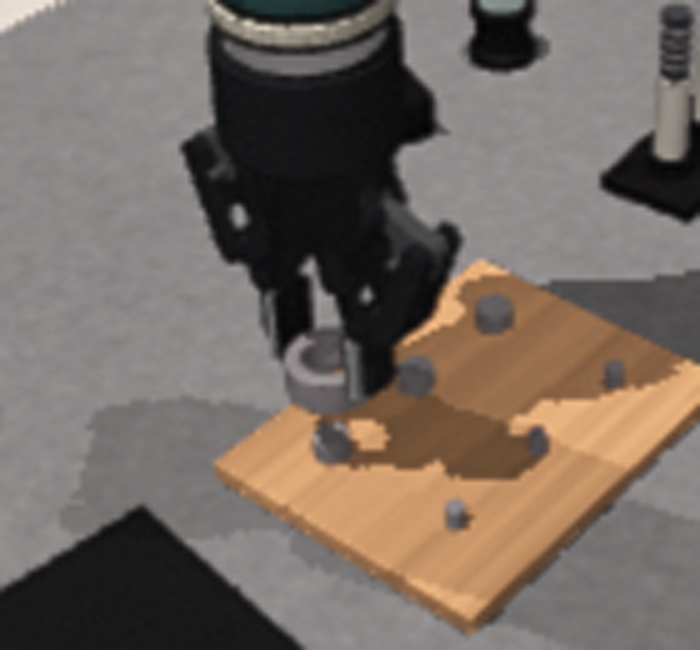

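servo_tool([
  {"tx": 0, "ty": -0.02, "tz": 0.6, "wx": 0, "wy": 0, "wz": 0},
  {"tx": 0, "ty": -0.02, "tz": 1.3, "wx": 0, "wy": 0, "wz": 0},
  {"tx": 0, "ty": -0.02, "tz": 2, "wx": 0, "wy": 0, "wz": 0},
  {"tx": 0, "ty": -0.02, "tz": 2.8, "wx": 0, "wy": 0, "wz": 0},
  {"tx": 0, "ty": -0.02, "tz": 3.5, "wx": 0, "wy": 0, "wz": 0},
  {"tx": 0, "ty": -0.02, "tz": 3.9, "wx": 0, "wy": 0, "wz": 0},
  {"tx": 0, "ty": -0.02, "tz": 3.9, "wx": 0, "wy": 0, "wz": 0},
  {"tx": 0, "ty": -0.02, "tz": 3.9, "wx": 0, "wy": 0, "wz": 0},
])

```text
time_s: 24.65
ee_pos: [567.3, 145.6, 19.5]
tool_rot: [[0.999, 0.038, 0.002], [0.038, -0.999, 0.0], [0.002, -0.0, -1.0]]
ft_force: [0.0, -0.5, -1.4]
opening: 0.446
```

Run:
```python
from h import *
D((574.8,363,100,2.2))
```

```text
t 24.6 [567.3 145.6  19.5] yaw 2.2 open 0.446 F [ 0.  -0.5 -1.4]
(574.8, 363, 100, 2.2) -> t [  1.6  -21.7   -8.04] w [-0.  -0.1 -0. ]
```

servo_tool([
  {"tx": 0, "ty": 0, "tz": 0.05, "wx": 0, "wy": 0, "wz": 0},
  {"tx": 0, "ty": 0, "tz": 0.05, "wx": 0, "wy": 0, "wz": 0},
  {"tx": 0, "ty": 0, "tz": 0.05, "wx": 0, "wy": 0, "wz": 0},
  {"tx": 0, "ty": 0, "tz": 0.05, "wx": 0, "wy": 0, "wz": 0},
  {"tx": 0, "ty": 0, "tz": -2.5, "wx": 0, "wy": 0, "wz": 0},
  {"tx": 0, "ty": 0, "tz": -6, "wx": 0, "wy": 0, "wz": 0},
  {"tx": 0, "ty": -2, "tz": -8, "wx": 0, "wy": 0, "wz": 0},
  {"tx": 0.5, "ty": -6, "tz": -8, "wx": 0, "wy": 0, "wz": 0},
], fingers=90)

```text
time_s: 25.45
ee_pos: [571.9, 202.1, 102.6]
tool_rot: [[0.999, 0.031, 0.006], [0.031, -1.0, -0.002], [0.006, 0.002, -1.0]]
ft_force: [1.5, -0.5, -0.1]
opening: 0.645
```

servo_tool([
  {"tx": 0.5, "ty": -4.5, "tz": 0, "wx": 0, "wy": 0, "wz": 0},
  {"tx": 0.8, "ty": -9, "tz": 0, "wx": 0, "wy": 0, "wz": 0},
  {"tx": 1, "ty": -13, "tz": 0, "wx": 0, "wy": 0, "wz": 0},
  {"tx": 1.1, "ty": -15, "tz": 0, "wx": 0, "wy": 0, "wz": 0},
  {"tx": 1.1, "ty": -15.7, "tz": 1, "wx": 0, "wy": 0, "wz": 0},
  {"tx": 1.1, "ty": -15.7, "tz": 2, "wx": 0, "wy": 0, "wz": 0},
  {"tx": 1.1, "ty": -15.7, "tz": 3, "wx": 0, "wy": 0, "wz": 0},
  {"tx": 1.1, "ty": -15.7, "tz": 4, "wx": 0, "wy": 0, "wz": 0},
])

```text
time_s: 26.25
ee_pos: [575.2, 359.1, 58.0]
tool_rot: [[0.999, 0.035, 0.0], [0.035, -0.999, -0.003], [0.0, 0.003, -1.0]]
ft_force: [0.2, -0.2, -0.2]
opening: 0.648
```

Run:
```python
from h import *
D((574.8,363,6,2.2))
snap('side','s10.png')
cv2.imwrite('pics/s10c.png',up(cv2.imread('pics/s10.png'),160,360,190,390,4)[:600])
```

```text
t 26.2 [575.2 359.1  58. ] yaw 2.0 open 0.648 F [ 0.2 -0.2 -0.2]
(574.8, 363, 6, 2.2) -> t [-0.03 -0.4   5.2 ] w [ 0.2 -0.  -0.2]
```

View pics/s10c.png

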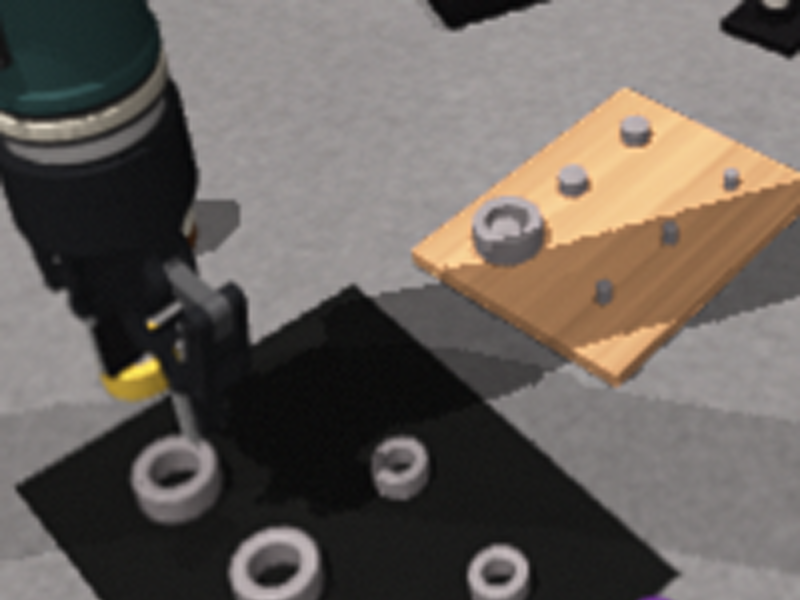

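servo_tool([
  {"tx": 0, "ty": -0.2, "tz": 0.5, "wx": 0, "wy": 0, "wz": 0},
  {"tx": 0, "ty": -0.2, "tz": 1.5, "wx": 0, "wy": 0, "wz": 0},
  {"tx": 0, "ty": -0.2, "tz": 3, "wx": 0, "wy": 0, "wz": 0},
  {"tx": 0, "ty": -0.2, "tz": 4.2, "wx": 0, "wy": 0, "wz": 0},
  {"tx": 0, "ty": -0.2, "tz": 4.9, "wx": 0, "wy": 0, "wz": 0},
  {"tx": 0, "ty": -0.2, "tz": 5.1, "wx": 0, "wy": 0, "wz": 0},
  {"tx": 0, "ty": -0.2, "tz": 5.1, "wx": 0, "wy": 0, "wz": 0},
  {"tx": 0, "ty": -0.2, "tz": 5.1, "wx": 0, "wy": 0, "wz": 0},
])

```text
time_s: 27.1
ee_pos: [575.2, 365.3, 9.1]
tool_rot: [[0.999, 0.038, 0.002], [0.038, -0.999, 0.001], [0.002, -0.001, -1.0]]
ft_force: [-0.1, -1.4, 0.7]
opening: 0.648
```

Run:
```python
from h import *
D((574.8,363,6,2.2))
```

```text
t 27.1 [575.2 365.3   9.1] yaw 2.2 open 0.648 F [-0.1 -1.4  0.7]
(574.8, 363, 6, 2.2) -> t [-0.05  0.23  0.31] w [-0.  -0.1 -0. ]
```

servo_tool([
  {"tx": -0.05, "ty": 0.18, "tz": 0.2, "wx": 0, "wy": 0, "wz": 0},
  {"tx": -0.05, "ty": 0.18, "tz": 0.2, "wx": 0, "wy": 0, "wz": 0},
  {"tx": -0.05, "ty": 0.18, "tz": 0.2, "wx": 0, "wy": 0, "wz": 0},
  {"tx": -0.05, "ty": 0.18, "tz": 0.2, "wx": 0, "wy": 0, "wz": 0},
  {"tx": -0.05, "ty": 0.18, "tz": 0.2, "wx": 0, "wy": 0, "wz": 0},
  {"tx": -0.05, "ty": 0.18, "tz": 0.2, "wx": 0, "wy": 0, "wz": 0},
  {"tx": -0.05, "ty": 0.18, "tz": 0.2, "wx": 0, "wy": 0, "wz": 0},
  {"tx": -0.05, "ty": 0.18, "tz": 0.2, "wx": 0, "wy": 0, "wz": 0},
], fingers=230)

```text
time_s: 27.9
ee_pos: [575.0, 363.6, 7.5]
tool_rot: [[0.999, 0.038, 0.003], [0.038, -0.999, 0.001], [0.003, -0.001, -1.0]]
ft_force: [-0.6, 0.1, 6.1]
opening: 0.438
```

Run:
```python
from h import *
D((569.8,88.1,75,2.2))
```

```text
t 27.9 [575.  363.6   7.5] yaw 2.2 open 0.438 F [-0.6  0.1  6.1]
(569.8, 88.1, 75, 2.2) -> t [-1.55 27.5  -6.77] w [-0.  -0.2 -0. ]
```

servo_tool([
  {"tx": 0, "ty": 0, "tz": -2.5, "wx": 0, "wy": 0, "wz": 0},
  {"tx": 0, "ty": 1, "tz": -6, "wx": 0, "wy": 0, "wz": 0},
  {"tx": -0.3, "ty": 4, "tz": -6.8, "wx": 0, "wy": 0, "wz": 0},
  {"tx": -0.5, "ty": 8.5, "tz": -6.8, "wx": 0, "wy": 0, "wz": 0},
  {"tx": -0.8, "ty": 13, "tz": -6.8, "wx": 0, "wy": 0, "wz": 0},
  {"tx": -1.1, "ty": 17.5, "tz": -6.8, "wx": 0, "wy": 0, "wz": 0},
  {"tx": -1.4, "ty": 22, "tz": -6.8, "wx": 0, "wy": 0, "wz": 0},
  {"tx": -1.55, "ty": 25.5, "tz": -6.8, "wx": 0, "wy": 0, "wz": 0},
])

```text
time_s: 28.7
ee_pos: [567.2, 103.7, 74.0]
tool_rot: [[0.999, 0.036, -0.001], [0.036, -0.999, -0.002], [-0.001, 0.002, -1.0]]
ft_force: [-0.0, 0.0, -1.4]
opening: 0.441
```

servo_tool([
  {"tx": 0, "ty": 1.5, "tz": 0, "wx": 0, "wy": 0, "wz": 0},
  {"tx": 0, "ty": 1.9, "tz": 0, "wx": 0, "wy": 0, "wz": 0},
  {"tx": 0, "ty": 2, "tz": 0, "wx": 0, "wy": 0, "wz": 0},
  {"tx": 0, "ty": 2, "tz": 0.5, "wx": 0, "wy": 0, "wz": 0},
  {"tx": 0, "ty": 2, "tz": 1, "wx": 0, "wy": 0, "wz": 0},
  {"tx": 0, "ty": 2, "tz": 1.5, "wx": 0, "wy": 0, "wz": 0},
  {"tx": 0, "ty": 2, "tz": 1.5, "wx": 0, "wy": 0, "wz": 0},
  {"tx": 0, "ty": 2, "tz": 1.5, "wx": 0, "wy": 0, "wz": 0},
])

```text
time_s: 29.5
ee_pos: [569.1, 88.3, 59.3]
tool_rot: [[0.999, 0.039, 0.001], [0.039, -0.999, 0.0], [0.001, -0.0, -1.0]]
ft_force: [-0.6, 0.5, -1.4]
opening: 0.44
```

Run:
```python
from h import *
D((569.8,88.1,20,2.2))
```

```text
t 29.5 [569.1  88.3  59.3] yaw 2.2 open 0.440 F [-0.6  0.5 -1.4]
(569.8, 88.1, 20, 2.2) -> t [0.06 0.03 3.93] w [-0.  -0.1  0. ]
```

servo_tool([
  {"tx": 0.04, "ty": 0.02, "tz": 0.6, "wx": 0, "wy": 0, "wz": 0},
  {"tx": 0.04, "ty": 0.02, "tz": 1.3, "wx": 0, "wy": 0, "wz": 0},
  {"tx": 0.04, "ty": 0.02, "tz": 2, "wx": 0, "wy": 0, "wz": 0},
  {"tx": 0.04, "ty": 0.02, "tz": 2.8, "wx": 0, "wy": 0, "wz": 0},
  {"tx": 0.04, "ty": 0.02, "tz": 3.5, "wx": 0, "wy": 0, "wz": 0},
  {"tx": 0.04, "ty": 0.02, "tz": 3.85, "wx": 0, "wy": 0, "wz": 0},
  {"tx": 0.04, "ty": 0.02, "tz": 3.85, "wx": 0, "wy": 0, "wz": 0},
  {"tx": 0.04, "ty": 0.02, "tz": 3.85, "wx": 0, "wy": 0, "wz": 0},
])

```text
time_s: 30.3
ee_pos: [569.9, 87.6, 21.1]
tool_rot: [[0.999, 0.038, 0.002], [0.038, -0.999, 0.0], [0.002, -0.0, -1.0]]
ft_force: [-1.1, 0.0, -0.6]
opening: 0.442
```

Run:
```python
from h import *
D((495.5,365.8,100,2.2))
```

```text
t 30.3 [569.9  87.6  21.1] yaw 2.2 open 0.442 F [-1.1  0.  -0.6]
(495.5, 365.8, 100, 2.2) -> t [ -6.36 -28.08  -7.89] w [-0.  -0.1 -0. ]
```

servo_tool([
  {"tx": 0, "ty": 0, "tz": 0.08, "wx": 0, "wy": 0, "wz": 0},
  {"tx": 0, "ty": 0, "tz": 0.08, "wx": 0, "wy": 0, "wz": 0},
  {"tx": 0, "ty": 0, "tz": 0.08, "wx": 0, "wy": 0, "wz": 0},
  {"tx": 0, "ty": 0, "tz": 0.08, "wx": 0, "wy": 0, "wz": 0},
  {"tx": 0, "ty": 0, "tz": -2.5, "wx": 0, "wy": 0, "wz": 0},
  {"tx": 0, "ty": 0, "tz": -6, "wx": 0, "wy": 0, "wz": 0},
  {"tx": -0.5, "ty": -2.5, "tz": -8, "wx": 0, "wy": 0, "wz": 0},
  {"tx": -1.5, "ty": -7, "tz": -8, "wx": 0, "wy": 0, "wz": 0},
], fingers=90)

```text
time_s: 31.1
ee_pos: [555.6, 153.7, 104.1]
tool_rot: [[1.0, 0.029, 0.008], [0.03, -1.0, -0.001], [0.008, 0.001, -1.0]]
ft_force: [0.5, 1.3, 0.1]
opening: 0.646
```

servo_tool([
  {"tx": -1.1, "ty": -4.6, "tz": 0, "wx": 0, "wy": 0, "wz": 0},
  {"tx": -2.2, "ty": -9.2, "tz": 0, "wx": 0, "wy": 0, "wz": 0},
  {"tx": -3.3, "ty": -13.8, "tz": 0, "wx": 0, "wy": 0, "wz": 0},
  {"tx": -4.2, "ty": -17.8, "tz": 0, "wx": 0, "wy": 0, "wz": 0},
  {"tx": -4.7, "ty": -20.2, "tz": 1, "wx": 0, "wy": 0, "wz": 0},
  {"tx": -4.86, "ty": -21.08, "tz": 2, "wx": 0, "wy": 0, "wz": 0},
  {"tx": -4.86, "ty": -21.08, "tz": 3, "wx": 0, "wy": 0, "wz": 0},
  {"tx": -4.86, "ty": -21.08, "tz": 4, "wx": 0, "wy": 0, "wz": 0},
])

```text
time_s: 31.9
ee_pos: [496.1, 363.1, 59.9]
tool_rot: [[0.999, 0.036, 0.001], [0.036, -0.999, -0.003], [0.001, 0.003, -1.0]]
ft_force: [0.1, -0.5, 0.1]
opening: 0.645
```

Run:
```python
from h import *
D((495.5,365.8,6,2.2))
snap('side','s11.png')
cv2.imwrite('pics/s11c.png',up(cv2.imread('pics/s11.png'),160,360,190,390,4)[:600])
```

```text
t 31.9 [496.1 363.1  59.9] yaw 2.1 open 0.645 F [ 0.1 -0.5  0.1]
(495.5, 365.8, 6, 2.2) -> t [-0.05 -0.29  5.39] w [ 0.2 -0.1 -0.1]
```

View pics/s11c.png

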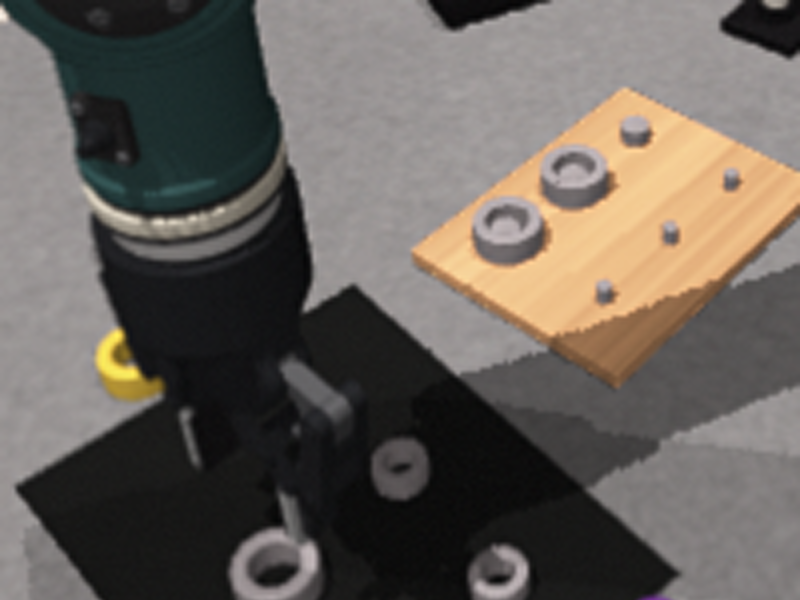

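Two big rings are home. Go down on the third.

servo_tool([
  {"tx": 0, "ty": 0, "tz": 0.5, "wx": 0, "wy": 0, "wz": 0},
  {"tx": 0, "ty": 0, "tz": 1.5, "wx": 0, "wy": 0, "wz": 0},
  {"tx": 0, "ty": 0, "tz": 3, "wx": 0, "wy": 0, "wz": 0},
  {"tx": 0, "ty": 0, "tz": 4.4, "wx": 0, "wy": 0, "wz": 0},
  {"tx": 0, "ty": 0, "tz": 5.1, "wx": 0, "wy": 0, "wz": 0},
  {"tx": 0, "ty": 0, "tz": 5.35, "wx": 0, "wy": 0, "wz": 0},
  {"tx": 0, "ty": 0, "tz": 5.35, "wx": 0, "wy": 0, "wz": 0},
  {"tx": 0, "ty": 0, "tz": 5.35, "wx": 0, "wy": 0, "wz": 0},
])

```text
time_s: 32.75
ee_pos: [495.7, 366.1, 7.8]
tool_rot: [[0.999, 0.038, 0.002], [0.038, -0.999, 0.001], [0.002, -0.001, -1.0]]
ft_force: [-1.2, -0.5, 0.3]
opening: 0.644
```

Run:
```python
from h import *
D((495.5,365.8,6,2.2))
```

```text
t 32.8 [495.7 366.1   7.8] yaw 2.2 open 0.644 F [-1.2 -0.5  0.3]
(495.5, 365.8, 6, 2.2) -> t [-0.03  0.03  0.18] w [-0.  -0.1  0. ]
```

servo_tool([
  {"tx": 0, "ty": 0.02, "tz": 0.1, "wx": 0, "wy": 0, "wz": 0},
  {"tx": 0, "ty": 0.02, "tz": 0.1, "wx": 0, "wy": 0, "wz": 0},
  {"tx": 0, "ty": 0.02, "tz": 0.1, "wx": 0, "wy": 0, "wz": 0},
  {"tx": 0, "ty": 0.02, "tz": 0.1, "wx": 0, "wy": 0, "wz": 0},
  {"tx": 0, "ty": 0.02, "tz": 0.1, "wx": 0, "wy": 0, "wz": 0},
  {"tx": 0, "ty": 0.02, "tz": 0.1, "wx": 0, "wy": 0, "wz": 0},
  {"tx": 0, "ty": 0.02, "tz": 0.1, "wx": 0, "wy": 0, "wz": 0},
  {"tx": 0, "ty": 0.02, "tz": 0.1, "wx": 0, "wy": 0, "wz": 0},
], fingers=230)

```text
time_s: 33.55
ee_pos: [495.9, 366.0, 7.5]
tool_rot: [[0.999, 0.038, 0.003], [0.038, -0.999, 0.001], [0.003, -0.001, -1.0]]
ft_force: [-0.5, -1.4, 6.0]
opening: 0.445
```

Run:
```python
from h import *
D((572.1,30.1,80,2.2))
```

```text
t 33.5 [495.9 366.    7.5] yaw 2.2 open 0.445 F [-0.5 -1.4  6. ]
(572.1, 30.1, 80, 2.2) -> t [ 6.35 33.85 -7.26] w [-0.1 -0.2 -0. ]
```

servo_tool([
  {"tx": 0, "ty": 0, "tz": -2.5, "wx": 0, "wy": 0, "wz": 0},
  {"tx": 0, "ty": 0.5, "tz": -6, "wx": 0, "wy": 0, "wz": 0},
  {"tx": 0.6, "ty": 3.5, "tz": -7.2, "wx": 0, "wy": 0, "wz": 0},
  {"tx": 1.4, "ty": 7.8, "tz": -7.2, "wx": 0, "wy": 0, "wz": 0},
  {"tx": 2.3, "ty": 12.5, "tz": -7.2, "wx": 0, "wy": 0, "wz": 0},
  {"tx": 3.2, "ty": 17.2, "tz": -7.2, "wx": 0, "wy": 0, "wz": 0},
  {"tx": 4.1, "ty": 21.9, "tz": -7.2, "wx": 0, "wy": 0, "wz": 0},
  {"tx": 5, "ty": 26.6, "tz": -7.2, "wx": 0, "wy": 0, "wz": 0},
])

```text
time_s: 34.35
ee_pos: [555.7, 99.7, 78.6]
tool_rot: [[0.999, 0.039, 0.002], [0.039, -0.999, 0.0], [0.002, -0.0, -1.0]]
ft_force: [1.0, 0.3, -0.5]
opening: 0.441
```

servo_tool([
  {"tx": 0.7, "ty": 3.7, "tz": 0, "wx": 0, "wy": 0, "wz": 0},
  {"tx": 1.2, "ty": 6.2, "tz": 0, "wx": 0, "wy": 0, "wz": 0},
  {"tx": 1.35, "ty": 7.1, "tz": 0, "wx": 0, "wy": 0, "wz": 0},
  {"tx": 1.35, "ty": 7.25, "tz": 0.5, "wx": 0, "wy": 0, "wz": 0},
  {"tx": 1.35, "ty": 7.25, "tz": 1, "wx": 0, "wy": 0, "wz": 0},
  {"tx": 1.35, "ty": 7.25, "tz": 1.8, "wx": 0, "wy": 0, "wz": 0},
  {"tx": 1.35, "ty": 7.25, "tz": 2, "wx": 0, "wy": 0, "wz": 0},
  {"tx": 1.35, "ty": 7.25, "tz": 2, "wx": 0, "wy": 0, "wz": 0},
])

```text
time_s: 35.15
ee_pos: [571.2, 31.2, 58.0]
tool_rot: [[0.999, 0.041, 0.0], [0.041, -0.999, 0.0], [0.0, -0.0, -1.0]]
ft_force: [-0.1, -0.4, -0.4]
opening: 0.439
```

Run:
```python
from h import *
D((572.1,30.1,20,2.2))
```

```text
t 35.1 [571.2  31.2  58. ] yaw 2.3 open 0.439 F [-0.1 -0.4 -0.4]
(572.1, 30.1, 20, 2.2) -> t [0.08 0.12 3.8 ] w [-0.  -0.   0.1]
```

servo_tool([
  {"tx": 0.05, "ty": 0.07, "tz": 0.6, "wx": 0, "wy": 0, "wz": 0},
  {"tx": 0.05, "ty": 0.07, "tz": 1.3, "wx": 0, "wy": 0, "wz": 0},
  {"tx": 0.05, "ty": 0.07, "tz": 2, "wx": 0, "wy": 0, "wz": 0},
  {"tx": 0.05, "ty": 0.07, "tz": 2.8, "wx": 0, "wy": 0, "wz": 0},
  {"tx": 0.05, "ty": 0.07, "tz": 3.5, "wx": 0, "wy": 0, "wz": 0},
  {"tx": 0.05, "ty": 0.07, "tz": 3.75, "wx": 0, "wy": 0, "wz": 0},
  {"tx": 0.05, "ty": 0.07, "tz": 3.75, "wx": 0, "wy": 0, "wz": 0},
  {"tx": 0.05, "ty": 0.07, "tz": 3.75, "wx": 0, "wy": 0, "wz": 0},
])

```text
time_s: 35.95
ee_pos: [572.6, 29.1, 21.2]
tool_rot: [[0.999, 0.038, 0.002], [0.038, -0.999, 0.0], [0.002, -0.0, -1.0]]
ft_force: [0.8, 0.6, -0.7]
opening: 0.441
```

Run:
```python
from h import *
D((499.5,287.8,100,2.2))
```

```text
t 36.0 [572.6  29.1  21.2] yaw 2.2 open 0.441 F [ 0.8  0.6 -0.7]
(499.5, 287.8, 100, 2.2) -> t [ -6.3  -26.13  -7.89] w [-0.  -0.1 -0. ]
```

servo_tool([
  {"tx": 0, "ty": 0, "tz": 0.08, "wx": 0, "wy": 0, "wz": 0},
  {"tx": 0, "ty": 0, "tz": 0.08, "wx": 0, "wy": 0, "wz": 0},
  {"tx": 0, "ty": 0, "tz": 0.08, "wx": 0, "wy": 0, "wz": 0},
  {"tx": 0, "ty": 0, "tz": 0.08, "wx": 0, "wy": 0, "wz": 0},
  {"tx": 0, "ty": 0, "tz": -2.5, "wx": 0, "wy": 0, "wz": 0},
  {"tx": 0, "ty": 0, "tz": -6, "wx": 0, "wy": 0, "wz": 0},
  {"tx": -0.5, "ty": -2.5, "tz": -8, "wx": 0, "wy": 0, "wz": 0},
  {"tx": -1.5, "ty": -7, "tz": -8, "wx": 0, "wy": 0, "wz": 0},
], fingers=90)

```text
time_s: 36.75
ee_pos: [558.2, 95.1, 104.0]
tool_rot: [[1.0, 0.03, 0.009], [0.03, -1.0, -0.001], [0.008, 0.001, -1.0]]
ft_force: [0.8, 0.5, -0.7]
opening: 0.647
```

servo_tool([
  {"tx": -1.1, "ty": -4.6, "tz": 0, "wx": 0, "wy": 0, "wz": 0},
  {"tx": -2.2, "ty": -9.2, "tz": 0, "wx": 0, "wy": 0, "wz": 0},
  {"tx": -3.3, "ty": -13.5, "tz": 0, "wx": 0, "wy": 0, "wz": 0},
  {"tx": -4.2, "ty": -16.8, "tz": 0, "wx": 0, "wy": 0, "wz": 0},
  {"tx": -4.7, "ty": -18.6, "tz": 1, "wx": 0, "wy": 0, "wz": 0},
  {"tx": -4.8, "ty": -19.1, "tz": 2, "wx": 0, "wy": 0, "wz": 0},
  {"tx": -4.8, "ty": -19.1, "tz": 3, "wx": 0, "wy": 0, "wz": 0},
  {"tx": -4.8, "ty": -19.1, "tz": 4, "wx": 0, "wy": 0, "wz": 0},
])

```text
time_s: 37.55
ee_pos: [500.0, 285.3, 60.0]
tool_rot: [[0.999, 0.036, 0.001], [0.036, -0.999, -0.002], [0.001, 0.002, -1.0]]
ft_force: [-0.5, -0.5, 0.1]
opening: 0.646
```

Run:
```python
from h import *
D((499.5,287.8,5,2.2))
snap('side','s12.png');snap('top','t12.png')
cv2.imwrite('pics/s12c.png',up(cv2.imread('pics/s12.png'),160,360,190,390,4)[:600])
cv2.imwrite('pics/t12c.png',up(cv2.imread('pics/t12.png'),140,335,150,290,4)[:600])
```

```text
t 37.5 [500.  285.3  60. ] yaw 2.1 open 0.646 F [-0.5 -0.5  0.1]
(499.5, 287.8, 5, 2.2) -> t [-0.04 -0.27  5.5 ] w [ 0.1 -0.1 -0.1]
```

View pics/s12c.png

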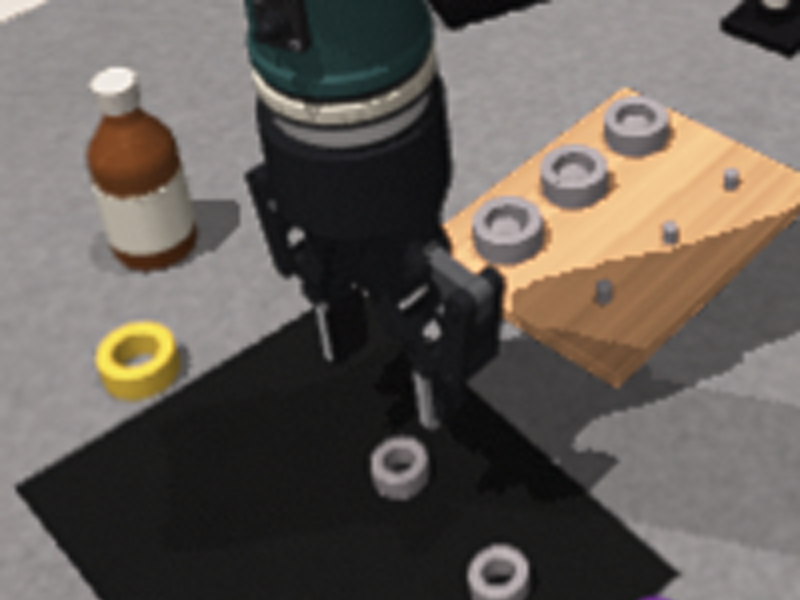

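View pics/t12c.png

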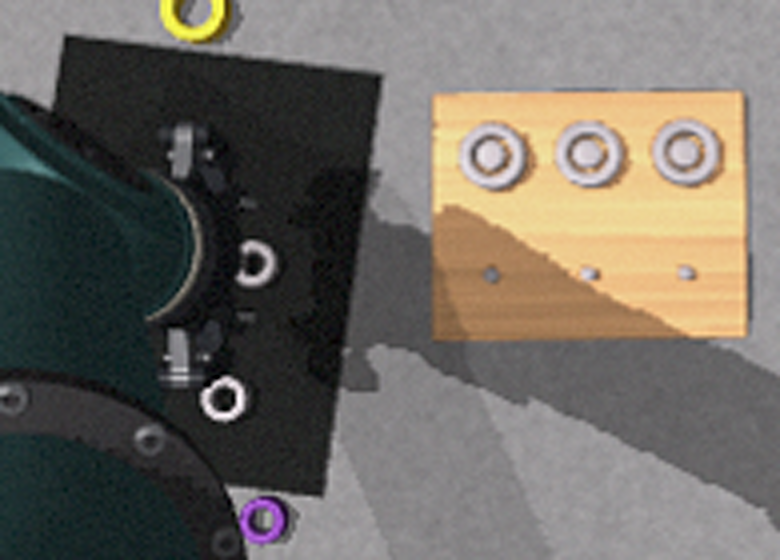

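servo_tool([
  {"tx": 0, "ty": 0, "tz": 0.5, "wx": 0, "wy": 0, "wz": 0},
  {"tx": 0, "ty": 0, "tz": 1.5, "wx": 0, "wy": 0, "wz": 0},
  {"tx": 0, "ty": 0, "tz": 3, "wx": 0, "wy": 0, "wz": 0},
  {"tx": 0, "ty": 0, "tz": 4.4, "wx": 0, "wy": 0, "wz": 0},
  {"tx": 0, "ty": 0, "tz": 5.2, "wx": 0, "wy": 0, "wz": 0},
  {"tx": 0, "ty": 0, "tz": 5.45, "wx": 0, "wy": 0, "wz": 0},
  {"tx": 0, "ty": 0, "tz": 5.45, "wx": 0, "wy": 0, "wz": 0},
  {"tx": 0, "ty": 0, "tz": 5.45, "wx": 0, "wy": 0, "wz": 0},
])

```text
time_s: 38.45
ee_pos: [499.7, 287.7, 6.8]
tool_rot: [[0.999, 0.038, 0.002], [0.038, -0.999, 0.001], [0.002, -0.0, -1.0]]
ft_force: [-0.1, -0.4, 0.2]
opening: 0.644
```

Run:
```python
from h import *
D((499.5,287.8,5,2.2))
```

```text
t 38.5 [499.7 287.7   6.8] yaw 2.2 open 0.644 F [-0.1 -0.4  0.2]
(499.5, 287.8, 5, 2.2) -> t [-0.02 -0.01  0.18] w [-0.  -0.1  0. ]
```

servo_tool([
  {"tx": 0, "ty": 0, "tz": 0.1, "wx": 0, "wy": 0, "wz": 0},
  {"tx": 0, "ty": 0, "tz": 0.1, "wx": 0, "wy": 0, "wz": 0},
  {"tx": 0, "ty": 0, "tz": 0.1, "wx": 0, "wy": 0, "wz": 0},
  {"tx": 0, "ty": 0, "tz": 0.1, "wx": 0, "wy": 0, "wz": 0},
  {"tx": 0, "ty": 0, "tz": 0.1, "wx": 0, "wy": 0, "wz": 0},
  {"tx": 0, "ty": 0, "tz": 0.1, "wx": 0, "wy": 0, "wz": 0},
  {"tx": 0, "ty": 0, "tz": 0.1, "wx": 0, "wy": 0, "wz": 0},
  {"tx": 0, "ty": 0, "tz": 0.1, "wx": 0, "wy": 0, "wz": 0},
], fingers=230)

```text
time_s: 39.25
ee_pos: [499.9, 287.6, 6.3]
tool_rot: [[0.999, 0.038, 0.003], [0.038, -0.999, 0.0], [0.003, -0.0, -1.0]]
ft_force: [-1.6, -0.1, 5.6]
opening: 0.298
```

Run:
```python
from h import *
D((495.9,142.9,75,2.2))
```

```text
t 39.2 [499.9 287.6   6.3] yaw 2.2 open 0.298 F [-1.6 -0.1  5.6]
(495.9, 142.9, 75, 2.2) -> t [-0.93 14.44 -6.88] w [-0.  -0.1 -0. ]
```

servo_tool([
  {"tx": 0, "ty": 0, "tz": -2.5, "wx": 0, "wy": 0, "wz": 0},
  {"tx": 0, "ty": 1, "tz": -5.5, "wx": 0, "wy": 0, "wz": 0},
  {"tx": -0.3, "ty": 4.5, "tz": -6.8, "wx": 0, "wy": 0, "wz": 0},
  {"tx": -0.5, "ty": 8.5, "tz": -6.8, "wx": 0, "wy": 0, "wz": 0},
  {"tx": -0.8, "ty": 12, "tz": -6.8, "wx": 0, "wy": 0, "wz": 0},
  {"tx": -0.93, "ty": 14, "tz": -6.5, "wx": 0, "wy": 0, "wz": 0},
  {"tx": -0.93, "ty": 14.44, "tz": -6, "wx": 0, "wy": 0, "wz": 0},
  {"tx": -0.93, "ty": 14.44, "tz": -5.5, "wx": 0, "wy": 0, "wz": 0},
])

```text
time_s: 40.05
ee_pos: [496.0, 142.6, 60.2]
tool_rot: [[0.999, 0.037, 0.002], [0.037, -0.999, 0.001], [0.002, -0.001, -1.0]]
ft_force: [-0.3, -0.0, 0.1]
opening: 0.296
```

servo_tool([
  {"tx": 0, "ty": 0, "tz": 0.5, "wx": 0, "wy": 0, "wz": 0},
  {"tx": 0, "ty": 0, "tz": 1, "wx": 0, "wy": 0, "wz": 0},
  {"tx": 0, "ty": 0, "tz": 1, "wx": 0, "wy": 0, "wz": 0},
  {"tx": 0, "ty": 0, "tz": 1, "wx": 0, "wy": 0, "wz": 0},
  {"tx": 0, "ty": 0, "tz": 1, "wx": 0, "wy": 0, "wz": 0},
  {"tx": 0, "ty": 0, "tz": 1, "wx": 0, "wy": 0, "wz": 0},
  {"tx": 0, "ty": 0, "tz": 1, "wx": 0, "wy": 0, "wz": 0},
  {"tx": 0, "ty": 0, "tz": 1, "wx": 0, "wy": 0, "wz": 0},
])

```text
time_s: 40.85
ee_pos: [495.8, 142.8, 50.7]
tool_rot: [[0.999, 0.038, 0.002], [0.038, -0.999, 0.0], [0.002, -0.0, -1.0]]
ft_force: [-0.4, 0.1, -0.8]
opening: 0.3
```

Run:
```python
from h import *
D((495.9,142.9,19,2.2))
```

```text
t 40.9 [495.8 142.8  50.7] yaw 2.2 open 0.300 F [-0.4  0.1 -0.8]
(495.9, 142.9, 19, 2.2) -> t [ 0.   -0.01  3.17] w [-0.  -0.1 -0. ]
```

servo_tool([
  {"tx": 0, "ty": 0, "tz": 0.5, "wx": 0, "wy": 0, "wz": 0},
  {"tx": 0, "ty": 0, "tz": 1.1, "wx": 0, "wy": 0, "wz": 0},
  {"tx": 0, "ty": 0, "tz": 1.8, "wx": 0, "wy": 0, "wz": 0},
  {"tx": 0, "ty": 0, "tz": 2.5, "wx": 0, "wy": 0, "wz": 0},
  {"tx": 0, "ty": 0, "tz": 3, "wx": 0, "wy": 0, "wz": 0},
  {"tx": 0, "ty": 0, "tz": 3.15, "wx": 0, "wy": 0, "wz": 0},
  {"tx": 0, "ty": 0, "tz": 3.15, "wx": 0, "wy": 0, "wz": 0},
  {"tx": 0, "ty": 0, "tz": 3.15, "wx": 0, "wy": 0, "wz": 0},
])

```text
time_s: 41.65
ee_pos: [495.9, 142.9, 19.1]
tool_rot: [[0.999, 0.038, 0.002], [0.038, -0.999, 0.0], [0.002, -0.0, -1.0]]
ft_force: [-0.0, 0.3, -1.4]
opening: 0.298
```

Run:
```python
from h import *
D((418.4,301.3,100,2.2))
```

```text
t 41.6 [495.9 142.9  19.1] yaw 2.2 open 0.298 F [-0.   0.3 -1.4]
(418.4, 301.3, 100, 2.2) -> t [ -7.12 -16.13  -8.1 ] w [-0.  -0.1 -0. ]
```

servo_tool([
  {"tx": 0, "ty": 0, "tz": 0.05, "wx": 0, "wy": 0, "wz": 0},
  {"tx": 0, "ty": 0, "tz": 0.05, "wx": 0, "wy": 0, "wz": 0},
  {"tx": 0, "ty": 0, "tz": 0.05, "wx": 0, "wy": 0, "wz": 0},
  {"tx": 0, "ty": 0, "tz": 0.05, "wx": 0, "wy": 0, "wz": 0},
  {"tx": 0, "ty": 0, "tz": -2.5, "wx": 0, "wy": 0, "wz": 0},
  {"tx": 0, "ty": 0, "tz": -6, "wx": 0, "wy": 0, "wz": 0},
  {"tx": -1, "ty": -2.2, "tz": -8, "wx": 0, "wy": 0, "wz": 0},
  {"tx": -2.5, "ty": -5.5, "tz": -8, "wx": 0, "wy": 0, "wz": 0},
], fingers=100)

```text
time_s: 42.45
ee_pos: [471.3, 195.7, 101.6]
tool_rot: [[0.999, 0.032, 0.007], [0.032, -0.999, 0.001], [0.007, -0.001, -1.0]]
ft_force: [0.1, 0.6, -1.1]
opening: 0.609
```

servo_tool([
  {"tx": -1.7, "ty": -4, "tz": 0, "wx": 0, "wy": 0, "wz": 0},
  {"tx": -3.2, "ty": -7.5, "tz": 0, "wx": 0, "wy": 0, "wz": 0},
  {"tx": -4.2, "ty": -9.7, "tz": 0, "wx": 0, "wy": 0, "wz": 0},
  {"tx": -4.6, "ty": -10.5, "tz": 1, "wx": 0, "wy": 0, "wz": 0},
  {"tx": -4.62, "ty": -10.63, "tz": 2, "wx": 0, "wy": 0, "wz": 0},
  {"tx": -4.62, "ty": -10.63, "tz": 3, "wx": 0, "wy": 0, "wz": 0},
  {"tx": -4.62, "ty": -10.63, "tz": 4, "wx": 0, "wy": 0, "wz": 0},
  {"tx": -4.62, "ty": -10.63, "tz": 4, "wx": 0, "wy": 0, "wz": 0},
])

```text
time_s: 43.25
ee_pos: [418.2, 298.7, 57.1]
tool_rot: [[0.999, 0.036, -0.001], [0.036, -0.999, -0.003], [-0.001, 0.003, -1.0]]
ft_force: [0.2, 0.4, -0.1]
opening: 0.604
```

Run:
```python
from h import *
D((418.4,301.3,5,2.2))
snap('side','s13.png')
cv2.imwrite('pics/s13c.png',up(cv2.imread('pics/s13.png'),160,360,200,390,4)[:760])
```

```text
t 43.2 [418.2 298.7  57.1] yaw 2.1 open 0.604 F [ 0.2  0.4 -0.1]
(418.4, 301.3, 5, 2.2) -> t [ 0.03 -0.27  5.21] w [ 0.2  0.  -0.1]
```

View pics/s13c.png

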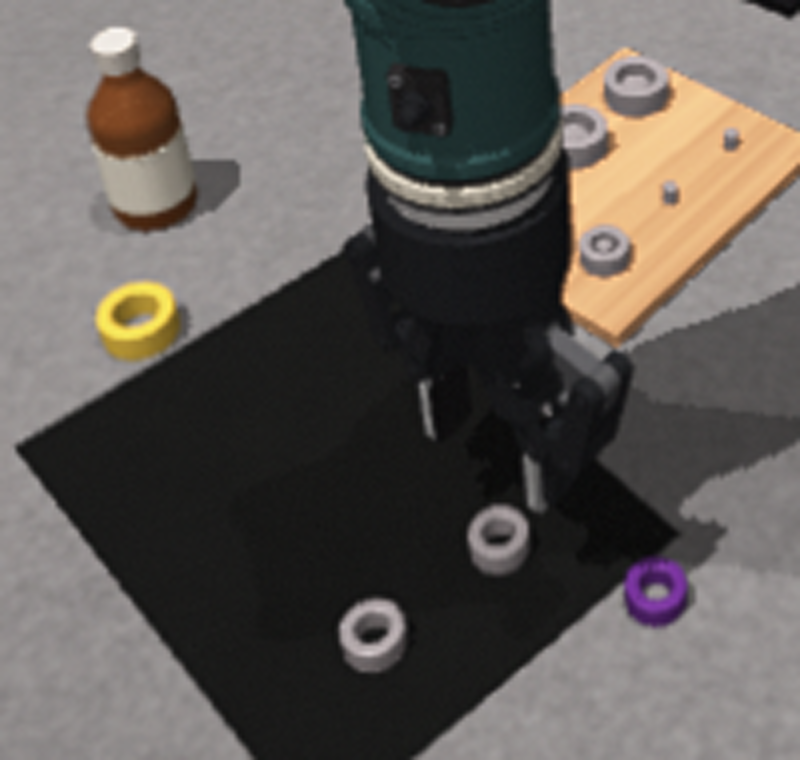

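servo_tool([
  {"tx": 0, "ty": 0, "tz": 0.5, "wx": 0, "wy": 0, "wz": 0},
  {"tx": 0, "ty": 0, "tz": 1.5, "wx": 0, "wy": 0, "wz": 0},
  {"tx": 0, "ty": 0, "tz": 3, "wx": 0, "wy": 0, "wz": 0},
  {"tx": 0, "ty": 0, "tz": 4.2, "wx": 0, "wy": 0, "wz": 0},
  {"tx": 0, "ty": 0, "tz": 4.9, "wx": 0, "wy": 0, "wz": 0},
  {"tx": 0, "ty": 0, "tz": 5.15, "wx": 0, "wy": 0, "wz": 0},
  {"tx": 0, "ty": 0, "tz": 5.15, "wx": 0, "wy": 0, "wz": 0},
  {"tx": 0, "ty": 0, "tz": 5.15, "wx": 0, "wy": 0, "wz": 0},
])

```text
time_s: 44.1
ee_pos: [418.6, 301.5, 7.7]
tool_rot: [[0.999, 0.038, 0.002], [0.038, -0.999, 0.001], [0.002, -0.0, -1.0]]
ft_force: [0.4, -0.0, 0.2]
opening: 0.607
```

Run:
```python
from h import *
D((418.4,301.3,5,2.2))
```

```text
t 44.1 [418.6 301.5   7.7] yaw 2.2 open 0.607 F [ 0.4 -0.   0.2]
(418.4, 301.3, 5, 2.2) -> t [-0.02  0.02  0.27] w [-0.  -0.1 -0. ]
```

servo_tool([
  {"tx": 0, "ty": 0, "tz": 0.2, "wx": 0, "wy": 0, "wz": 0},
  {"tx": 0, "ty": 0, "tz": 0.2, "wx": 0, "wy": 0, "wz": 0},
  {"tx": 0, "ty": 0, "tz": 0.2, "wx": 0, "wy": 0, "wz": 0},
  {"tx": 0, "ty": 0, "tz": 0.2, "wx": 0, "wy": 0, "wz": 0},
  {"tx": 0, "ty": 0, "tz": 0.2, "wx": 0, "wy": 0, "wz": 0},
  {"tx": 0, "ty": 0, "tz": 0.2, "wx": 0, "wy": 0, "wz": 0},
  {"tx": 0, "ty": 0, "tz": 0.2, "wx": 0, "wy": 0, "wz": 0},
  {"tx": 0, "ty": 0, "tz": 0.2, "wx": 0, "wy": 0, "wz": 0},
], fingers=230)

```text
time_s: 44.9
ee_pos: [418.7, 301.4, 5.9]
tool_rot: [[0.999, 0.038, 0.002], [0.038, -0.999, 0.0], [0.002, -0.0, -1.0]]
ft_force: [-1.4, -1.0, 6.0]
opening: 0.299
```

Run:
```python
from h import *
D((498.1,85.3,75,2.2))
```

```text
t 44.9 [418.7 301.4   5.9] yaw 2.2 open 0.299 F [-1.4 -1.   6. ]
(498.1, 85.3, 75, 2.2) -> t [ 7.12 21.9  -6.9 ] w [-0.  -0.1 -0. ]
```

servo_tool([
  {"tx": 0, "ty": 0, "tz": -2.5, "wx": 0, "wy": 0, "wz": 0},
  {"tx": 0.3, "ty": 1, "tz": -5.5, "wx": 0, "wy": 0, "wz": 0},
  {"tx": 1.5, "ty": 4.5, "tz": -6.9, "wx": 0, "wy": 0, "wz": 0},
  {"tx": 2.9, "ty": 9, "tz": -6.9, "wx": 0, "wy": 0, "wz": 0},
  {"tx": 4.4, "ty": 13.5, "tz": -6.9, "wx": 0, "wy": 0, "wz": 0},
  {"tx": 5.8, "ty": 17.8, "tz": -6.9, "wx": 0, "wy": 0, "wz": 0},
  {"tx": 6.8, "ty": 20.8, "tz": -6.9, "wx": 0, "wy": 0, "wz": 0},
  {"tx": 7.1, "ty": 21.8, "tz": -6.5, "wx": 0, "wy": 0, "wz": 0},
])

```text
time_s: 45.7
ee_pos: [498.9, 81.3, 70.4]
tool_rot: [[1.0, 0.031, 0.002], [0.031, -1.0, -0.002], [0.002, 0.002, -1.0]]
ft_force: [0.6, 0.4, -1.8]
opening: 0.295
```

servo_tool([
  {"tx": 0.02, "ty": 0.1, "tz": 0.5, "wx": 0, "wy": 0, "wz": 0},
  {"tx": 0.02, "ty": 0.1, "tz": 1, "wx": 0, "wy": 0, "wz": 0},
  {"tx": 0.02, "ty": 0.1, "tz": 1.5, "wx": 0, "wy": 0, "wz": 0},
  {"tx": 0.02, "ty": 0.1, "tz": 2, "wx": 0, "wy": 0, "wz": 0},
  {"tx": 0.02, "ty": 0.1, "tz": 2, "wx": 0, "wy": 0, "wz": 0},
  {"tx": 0.02, "ty": 0.1, "tz": 2, "wx": 0, "wy": 0, "wz": 0},
  {"tx": 0.02, "ty": 0.1, "tz": 2, "wx": 0, "wy": 0, "wz": 0},
  {"tx": 0.02, "ty": 0.1, "tz": 2, "wx": 0, "wy": 0, "wz": 0},
])

```text
time_s: 46.5
ee_pos: [498.1, 85.3, 50.8]
tool_rot: [[0.999, 0.038, 0.002], [0.038, -0.999, 0.0], [0.002, -0.0, -1.0]]
ft_force: [0.3, -0.2, -1.0]
opening: 0.299
```

Run:
```python
from h import *
D((498.1,85.3,18.5,2.2))
```

```text
t 46.5 [498.1  85.3  50.8] yaw 2.2 open 0.299 F [ 0.3 -0.2 -1. ]
(498.1, 85.3, 18.5, 2.2) -> t [-0.   -0.    3.23] w [-0.  -0.1  0. ]
```

servo_tool([
  {"tx": 0, "ty": 0, "tz": 0.5, "wx": 0, "wy": 0, "wz": 0},
  {"tx": 0, "ty": 0, "tz": 1.1, "wx": 0, "wy": 0, "wz": 0},
  {"tx": 0, "ty": 0, "tz": 1.8, "wx": 0, "wy": 0, "wz": 0},
  {"tx": 0, "ty": 0, "tz": 2.5, "wx": 0, "wy": 0, "wz": 0},
  {"tx": 0, "ty": 0, "tz": 3, "wx": 0, "wy": 0, "wz": 0},
  {"tx": 0, "ty": 0, "tz": 3.2, "wx": 0, "wy": 0, "wz": 0},
  {"tx": 0, "ty": 0, "tz": 3.2, "wx": 0, "wy": 0, "wz": 0},
  {"tx": 0, "ty": 0, "tz": 3.2, "wx": 0, "wy": 0, "wz": 0},
])

```text
time_s: 47.3
ee_pos: [498.1, 85.2, 18.5]
tool_rot: [[0.999, 0.038, 0.002], [0.038, -0.999, 0.0], [0.002, -0.0, -1.0]]
ft_force: [-0.3, -1.0, -0.8]
opening: 0.295
```

Run:
```python
from h import *
D((425.5,369.8,100,2.2))
snap('side','s14.png')
cv2.imwrite('pics/s14c.png',up(cv2.imread('pics/s14.png'),160,360,200,390,4)[:760])
```

```text
t 47.3 [498.1  85.2  18.5] yaw 2.2 open 0.295 F [-0.3 -1.  -0.8]
(425.5, 369.8, 100, 2.2) -> t [ -6.14 -28.72  -8.16] w [-0.  -0.1  0. ]
```

View pics/s14c.png

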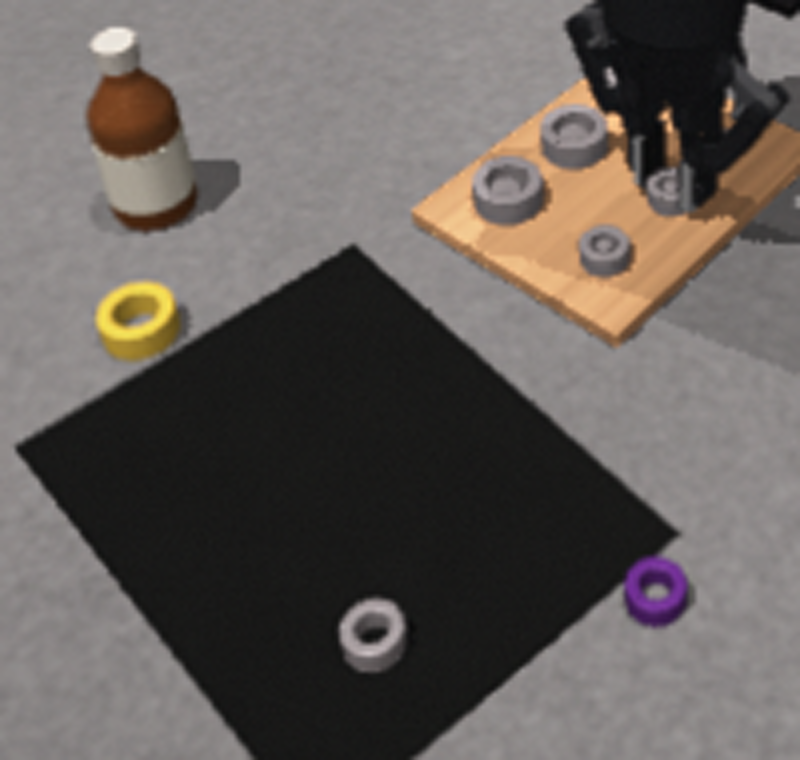

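Last ring is still at its original place. Release and fetch it.

servo_tool([
  {"tx": 0, "ty": 0, "tz": 0.02, "wx": 0, "wy": 0, "wz": 0},
  {"tx": 0, "ty": 0, "tz": 0.02, "wx": 0, "wy": 0, "wz": 0},
  {"tx": 0, "ty": 0, "tz": 0.02, "wx": 0, "wy": 0, "wz": 0},
  {"tx": 0, "ty": 0, "tz": 0.02, "wx": 0, "wy": 0, "wz": 0},
  {"tx": 0, "ty": 0, "tz": -2.5, "wx": 0, "wy": 0, "wz": 0},
  {"tx": 0, "ty": 0, "tz": -6, "wx": 0, "wy": 0, "wz": 0},
  {"tx": -0.6, "ty": -2.5, "tz": -8, "wx": 0, "wy": 0, "wz": 0},
  {"tx": -1.5, "ty": -7, "tz": -8, "wx": 0, "wy": 0, "wz": 0},
], fingers=100)

```text
time_s: 48.15
ee_pos: [482.8, 151.7, 100.9]
tool_rot: [[1.0, 0.029, 0.007], [0.029, -1.0, -0.001], [0.007, 0.001, -1.0]]
ft_force: [0.6, 0.5, -0.4]
opening: 0.606
```

servo_tool([
  {"tx": -1, "ty": -4.7, "tz": 0, "wx": 0, "wy": 0, "wz": 0},
  {"tx": -2, "ty": -9.4, "tz": 0, "wx": 0, "wy": 0, "wz": 0},
  {"tx": -3, "ty": -14.1, "tz": 0, "wx": 0, "wy": 0, "wz": 0},
  {"tx": -4, "ty": -18.3, "tz": 0, "wx": 0, "wy": 0, "wz": 0},
  {"tx": -4.5, "ty": -20.8, "tz": 1, "wx": 0, "wy": 0, "wz": 0},
  {"tx": -4.64, "ty": -21.72, "tz": 2, "wx": 0, "wy": 0, "wz": 0},
  {"tx": -4.64, "ty": -21.72, "tz": 3, "wx": 0, "wy": 0, "wz": 0},
  {"tx": -4.64, "ty": -21.72, "tz": 4, "wx": 0, "wy": 0, "wz": 0},
])

```text
time_s: 48.95
ee_pos: [426.0, 367.1, 57.3]
tool_rot: [[0.999, 0.036, 0.001], [0.036, -0.999, -0.003], [0.001, 0.003, -1.0]]
ft_force: [0.5, -0.8, -0.7]
opening: 0.606
```

Run:
```python
from h import *
D((425.5,369.8,5,2.2))
snap('side','s15.png')
cv2.imwrite('pics/s15c.png',up(cv2.imread('pics/s15.png'),160,360,200,390,4)[:760])
```

```text
t 49.0 [426.  367.1  57.3] yaw 2.1 open 0.606 F [ 0.5 -0.8 -0.7]
(425.5, 369.8, 5, 2.2) -> t [-0.05 -0.29  5.22] w [ 0.2 -0.1 -0.1]
```

View pics/s15c.png

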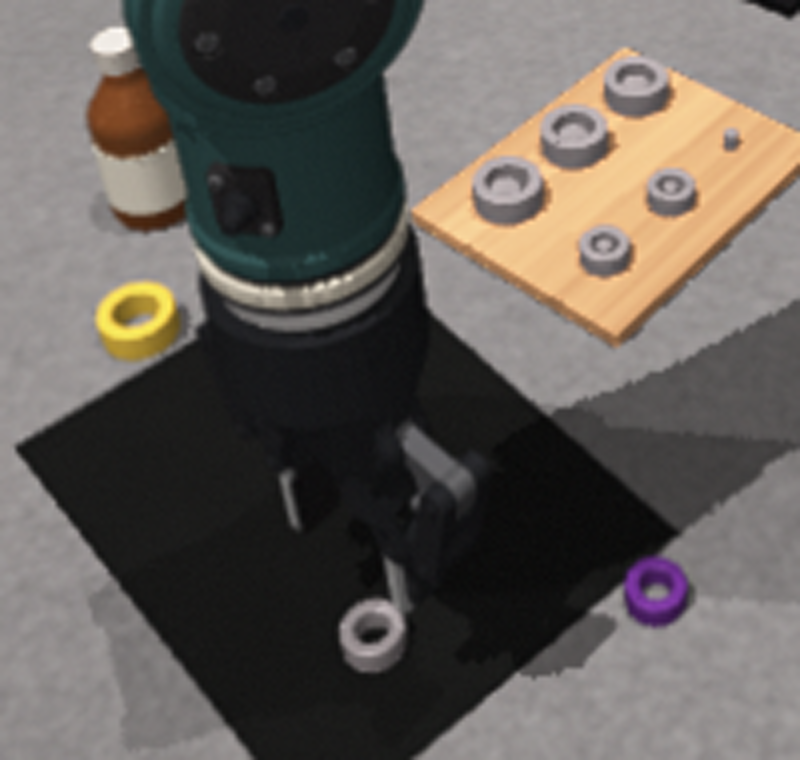

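servo_tool([
  {"tx": 0, "ty": 0, "tz": 0.5, "wx": 0, "wy": 0, "wz": 0},
  {"tx": 0, "ty": 0, "tz": 1.5, "wx": 0, "wy": 0, "wz": 0},
  {"tx": 0, "ty": 0, "tz": 3, "wx": 0, "wy": 0, "wz": 0},
  {"tx": 0, "ty": 0, "tz": 4.2, "wx": 0, "wy": 0, "wz": 0},
  {"tx": 0, "ty": 0, "tz": 4.9, "wx": 0, "wy": 0, "wz": 0},
  {"tx": 0, "ty": 0, "tz": 5.15, "wx": 0, "wy": 0, "wz": 0},
  {"tx": 0, "ty": 0, "tz": 5.15, "wx": 0, "wy": 0, "wz": 0},
  {"tx": 0, "ty": 0, "tz": 5.15, "wx": 0, "wy": 0, "wz": 0},
])

```text
time_s: 49.8
ee_pos: [425.8, 370.1, 7.2]
tool_rot: [[0.999, 0.038, 0.002], [0.038, -0.999, 0.001], [0.002, -0.0, -1.0]]
ft_force: [-0.0, 0.2, -0.9]
opening: 0.605
```

Run:
```python
from h import *
D((425.5,369.8,5,2.2))
```

```text
t 49.8 [425.8 370.1   7.2] yaw 2.2 open 0.605 F [-0.   0.2 -0.9]
(425.5, 369.8, 5, 2.2) -> t [-0.03  0.03  0.22] w [-0.  -0.1  0. ]
```

servo_tool([
  {"tx": 0, "ty": 0, "tz": 0.15, "wx": 0, "wy": 0, "wz": 0},
  {"tx": 0, "ty": 0, "tz": 0.15, "wx": 0, "wy": 0, "wz": 0},
  {"tx": 0, "ty": 0, "tz": 0.15, "wx": 0, "wy": 0, "wz": 0},
  {"tx": 0, "ty": 0, "tz": 0.15, "wx": 0, "wy": 0, "wz": 0},
  {"tx": 0, "ty": 0, "tz": 0.15, "wx": 0, "wy": 0, "wz": 0},
  {"tx": 0, "ty": 0, "tz": 0.15, "wx": 0, "wy": 0, "wz": 0},
  {"tx": 0, "ty": 0, "tz": 0.15, "wx": 0, "wy": 0, "wz": 0},
  {"tx": 0, "ty": 0, "tz": 0.15, "wx": 0, "wy": 0, "wz": 0},
], fingers=230)

```text
time_s: 50.6
ee_pos: [425.9, 370.0, 6.0]
tool_rot: [[0.999, 0.038, 0.002], [0.038, -0.999, 0.001], [0.002, -0.0, -1.0]]
ft_force: [-1.5, -0.6, 5.8]
opening: 0.298
```

Run:
```python
from h import *
D((500.2,27.4,75,2.2))
```

```text
t 50.6 [425.9 370.    6. ] yaw 2.2 open 0.298 F [-1.5 -0.6  5.8]
(500.2, 27.4, 75, 2.2) -> t [ 6.13 34.52 -6.9 ] w [-0.  -0.1 -0. ]
```

servo_tool([
  {"tx": 0, "ty": 0, "tz": -2.5, "wx": 0, "wy": 0, "wz": 0},
  {"tx": 0, "ty": 0.5, "tz": -6, "wx": 0, "wy": 0, "wz": 0},
  {"tx": 0.6, "ty": 3.5, "tz": -6.9, "wx": 0, "wy": 0, "wz": 0},
  {"tx": 1.4, "ty": 7.8, "tz": -6.9, "wx": 0, "wy": 0, "wz": 0},
  {"tx": 2.2, "ty": 12.5, "tz": -6.9, "wx": 0, "wy": 0, "wz": 0},
  {"tx": 3, "ty": 17.2, "tz": -6.9, "wx": 0, "wy": 0, "wz": 0},
  {"tx": 3.9, "ty": 21.9, "tz": -6.9, "wx": 0, "wy": 0, "wz": 0},
  {"tx": 4.7, "ty": 26.6, "tz": -6.9, "wx": 0, "wy": 0, "wz": 0},
])

```text
time_s: 51.4
ee_pos: [482.9, 104.0, 74.4]
tool_rot: [[0.999, 0.039, 0.002], [0.039, -0.999, 0.0], [0.002, -0.0, -1.0]]
ft_force: [1.3, -0.3, -0.9]
opening: 0.297
```

servo_tool([
  {"tx": 0.7, "ty": 4, "tz": 0, "wx": 0, "wy": 0, "wz": 0},
  {"tx": 1.2, "ty": 6.8, "tz": 0, "wx": 0, "wy": 0, "wz": 0},
  {"tx": 1.43, "ty": 7.8, "tz": 0, "wx": 0, "wy": 0, "wz": 0},
  {"tx": 1.43, "ty": 7.92, "tz": 0.5, "wx": 0, "wy": 0, "wz": 0},
  {"tx": 1.43, "ty": 7.92, "tz": 1, "wx": 0, "wy": 0, "wz": 0},
  {"tx": 1.43, "ty": 7.92, "tz": 1.8, "wx": 0, "wy": 0, "wz": 0},
  {"tx": 1.43, "ty": 7.92, "tz": 2, "wx": 0, "wy": 0, "wz": 0},
  {"tx": 1.43, "ty": 7.92, "tz": 2, "wx": 0, "wy": 0, "wz": 0},
])

```text
time_s: 52.2
ee_pos: [499.4, 28.6, 53.9]
tool_rot: [[0.999, 0.041, 0.0], [0.041, -0.999, 0.0], [0.0, -0.0, -1.0]]
ft_force: [-0.3, 0.0, -1.2]
opening: 0.296
```

Run:
```python
from h import *
D((500.2,27.4,18.5,2.2))
```

```text
t 52.2 [499.4  28.6  53.9] yaw 2.3 open 0.296 F [-0.3  0.  -1.2]
(500.2, 27.4, 18.5, 2.2) -> t [0.07 0.13 3.54] w [-0.  -0.   0.1]
```

servo_tool([
  {"tx": 0.02, "ty": 0.02, "tz": 0.5, "wx": 0, "wy": 0, "wz": 0},
  {"tx": 0.02, "ty": 0.02, "tz": 1.1, "wx": 0, "wy": 0, "wz": 0},
  {"tx": 0.02, "ty": 0.02, "tz": 1.8, "wx": 0, "wy": 0, "wz": 0},
  {"tx": 0.02, "ty": 0.02, "tz": 2.5, "wx": 0, "wy": 0, "wz": 0},
  {"tx": 0.02, "ty": 0.02, "tz": 3.1, "wx": 0, "wy": 0, "wz": 0},
  {"tx": 0.02, "ty": 0.02, "tz": 3.5, "wx": 0, "wy": 0, "wz": 0},
  {"tx": 0.02, "ty": 0.02, "tz": 3.5, "wx": 0, "wy": 0, "wz": 0},
  {"tx": 0.02, "ty": 0.02, "tz": 3.5, "wx": 0, "wy": 0, "wz": 0},
])

```text
time_s: 53.0
ee_pos: [500.3, 27.0, 19.4]
tool_rot: [[0.999, 0.038, 0.001], [0.038, -0.999, 0.0], [0.001, -0.0, -1.0]]
ft_force: [0.4, 0.0, -0.7]
opening: 0.296
```

Run:
```python
from h import *
D((500.2,27.4,18.5,2.2))
```

```text
t 53.0 [500.3  27.   19.4] yaw 2.2 open 0.296 F [ 0.4  0.  -0.7]
(500.2, 27.4, 18.5, 2.2) -> t [-0.   -0.04  0.09] w [-0.  -0.1 -0. ]
```

Release, rise and back off to the free area near the base (−x), out of the top camera's view of the board.

servo_tool([
  {"tx": 0, "ty": 0, "tz": 0.08, "wx": 0, "wy": 0, "wz": 0},
  {"tx": 0, "ty": 0, "tz": 0.08, "wx": 0, "wy": 0, "wz": 0},
  {"tx": 0, "ty": 0, "tz": 0.08, "wx": 0, "wy": 0, "wz": 0},
  {"tx": 0, "ty": 0, "tz": 0.08, "wx": 0, "wy": 0, "wz": 0},
  {"tx": 0, "ty": 0, "tz": -2.5, "wx": 0, "wy": 0, "wz": 0},
  {"tx": 0, "ty": 0, "tz": -6, "wx": 0, "wy": 0, "wz": 0},
  {"tx": 0, "ty": 0, "tz": -10, "wx": 0, "wy": 0, "wz": 0},
  {"tx": 0, "ty": 2, "tz": -14, "wx": 0, "wy": 0, "wz": 0},
], fingers=100)

```text
time_s: 53.8
ee_pos: [500.7, 9.7, 161.2]
tool_rot: [[0.999, 0.043, 0.002], [0.043, -0.999, 0.002], [0.002, -0.002, -1.0]]
ft_force: [0.9, -0.2, 0.5]
opening: 0.608
```

servo_tool([
  {"tx": 0, "ty": 4, "tz": -3, "wx": 0, "wy": 0, "wz": 0},
  {"tx": 0, "ty": 8, "tz": -6, "wx": 0, "wy": 0, "wz": 0},
  {"tx": 0, "ty": 12, "tz": -6, "wx": 0, "wy": 0, "wz": 0},
  {"tx": 0, "ty": 16.5, "tz": -6, "wx": 0, "wy": 0, "wz": 0},
  {"tx": 0, "ty": 21, "tz": -6, "wx": 0, "wy": 0, "wz": 0},
  {"tx": 0, "ty": 25.5, "tz": -6, "wx": 0, "wy": 0, "wz": 0},
  {"tx": 0, "ty": 29.5, "tz": -6, "wx": 0, "wy": 0, "wz": 0},
  {"tx": 0, "ty": 32, "tz": -6, "wx": 0, "wy": 0, "wz": 0},
])

```text
time_s: 54.6
ee_pos: [511.8, -317.2, 219.3]
tool_rot: [[0.999, 0.034, 0.001], [0.034, -0.999, -0.001], [0.001, 0.001, -1.0]]
ft_force: [1.4, 0.8, 0.1]
opening: 0.608
```

Run:
```python
from h import *
D()
snap('side','s16.png');im=snap('top','t16.png')
a=cv2.imread('pics/s16.png');
cv2.imwrite('pics/s16c.png',cv2.resize(up(a,220,440,120,290,3),None,fx=1.2,fy=1.2))
cv2.imwrite('pics/t16c.png',up(im[:,:,::-1],240,480,150,260,3))
g=up(im,250,325,176,232); 
hsv=cv2.cvtColor(g,cv2.COLOR_RGB2HSV)
for c,ar in blobs(fill(hsv[:,:,1]<70),25,400,(250,176),6): print(c.round(1),round(ar),ray('top',[c],30 if ar>150 else 26)[0].round(1))
```

```text
t 54.6 [ 511.8 -317.2  219.3] yaw 1.9 open 0.608 F [1.4 0.8 0.1]
[311.  187.6] 220 [572.   29.1]
[286.7 188.1] 223 [569.3  87. ]
[262.6 188.6] 226 [566.4 144.2]
[311.1 217.9] 106 [500.   27.1]
[262.3 218.5] 109 [495.6 142.8]
[286.7 218.2] 108 [497.7  85. ]
```

View pics/s16c.png

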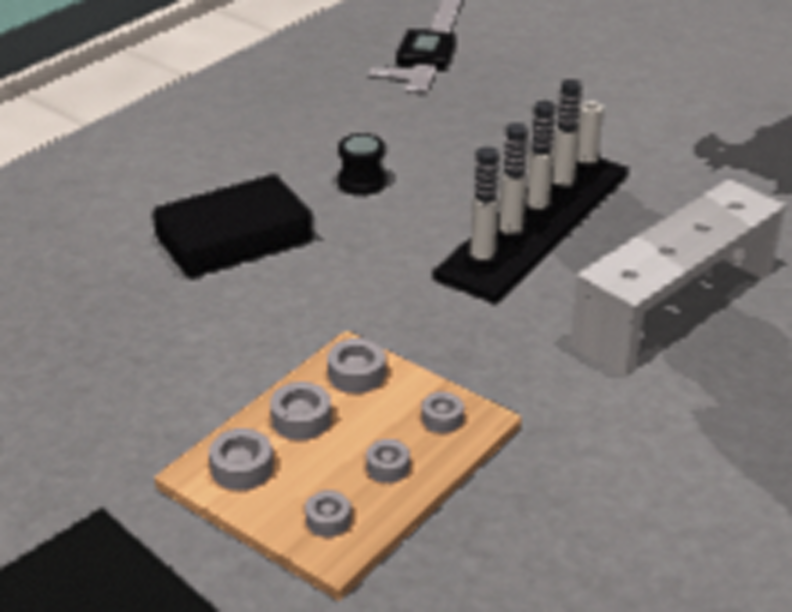

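View pics/t16c.png

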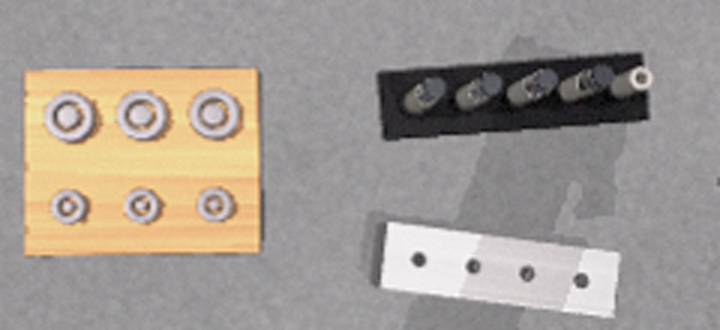

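servo_tool([
  {"tx": 0, "ty": 0, "tz": 0, "wx": 0, "wy": 0, "wz": 0},
  {"tx": 0, "ty": 0, "tz": 0, "wx": 0, "wy": 0, "wz": 0},
  {"tx": 0, "ty": 0, "tz": 0, "wx": 0, "wy": 0, "wz": 0},
  {"tx": 0, "ty": 0, "tz": 0, "wx": 0, "wy": 0, "wz": 0},
  {"tx": 0, "ty": 0, "tz": 0, "wx": 0, "wy": 0, "wz": 0},
  {"tx": 0, "ty": 0, "tz": 0, "wx": 0, "wy": 0, "wz": 0},
  {"tx": 0, "ty": 0, "tz": 0, "wx": 0, "wy": 0, "wz": 0},
  {"tx": 0, "ty": 0, "tz": 0, "wx": 0, "wy": 0, "wz": 0},
])

```text
time_s: 55.5
ee_pos: [513.0, -312.8, 219.5]
tool_rot: [[0.999, 0.038, 0.002], [0.038, -0.999, 0.0], [0.002, -0.0, -1.0]]
ft_force: [0.3, 0.4, 0.1]
opening: 0.61
```

Run:
```python
from h import *
o=up(cv2.imread('pics/s16.png'),335,405,130,200,8)
a=np.linspace(0,2*np.pi,40)
for x,y in((587.3,-132),(591.7,-173.7),(595.9,-215.6),(600.1,-257.6)):
  for z in(70,110):
    q=proj('side',np.c_[x+8*np.cos(a),y+8*np.sin(a),a*0+z]); cv2.polylines(o,[((q-[335,130]+.5)*8).astype(np.int32)],True,(0,0,255),1)
cv2.imwrite('pics/v5.png',o)
```

```text
(no output)
```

View pics/v5.png

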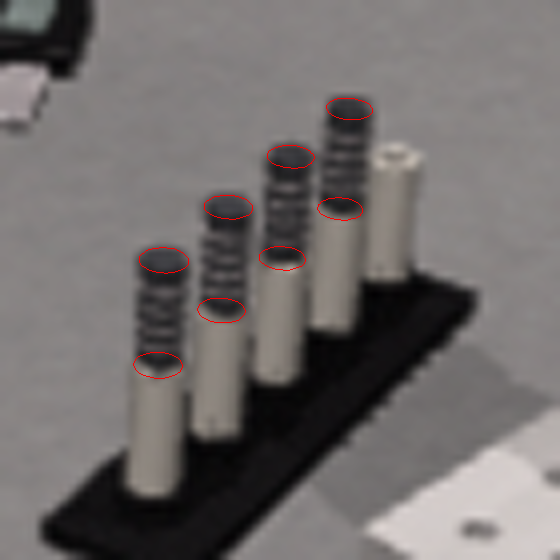

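Run:
```python
from h import *
im=snap('top','t17.png')
g=up(im,250,325,176,232); hsv=cv2.cvtColor(g,cv2.COLOR_RGB2HSV)
print([ (ray('top',[c],30 if ar>150 else 26)[0].round(1).tolist()) for c,ar in blobs(fill(hsv[:,:,1]<70),25,400,(250,176),6)])
print(workorder.finish_job(), robot.sense()['time_s'])
```

```text
[[572.0, 29.1], [569.3, 87.0], [566.4, 144.3], [500.0, 27.1], [495.6, 142.9], [497.7, 85.0]]
the job is handed in; nothing more can be done
the job is handed in; nothing more can be done
```

The gauge set is put away, and I handed the job in at about 56 s of the 210 s allowed. All four plug gauges are in vials 0 to 3, the three large rings are on the thick studs and the three small rings are on the thin studs.

- **Rings:** the last top picture, taken just before hand-in, puts every ring within 2 mm of its stud's foot, against the 6 mm limit.
- **Plugs:** the side picture shows all four handles standing upright on the vial rims, matching where fully seated plugs should appear.
- **Bottle, case, loupe:** by eye they stood where they started. I did not measure their positions.
- **Robot:** at hand-in the gripper was clear of everything, at 220 mm height.

The only deviation was a few millimetres of arm overshoot (13 mm once) when stopping after fast moves. I corrected for it before each grasp. I saw no ring knocked aside, and no check failed or disagreed.

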